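# Blow the grit off a hub stud, snap its dust cap on and keep it pressed home

## Robot

A 6-joint arm with a two-finger parallel gripper is mounted at the origin on the work surface. World frame = base frame: x ahead of the robot, y to its left, z up, the work surface at z = 0. Lengths are in mm, angles in rad, forces in N, time in s.
With the tool pointing down it reaches from about 275 to 750 mm from the base axis. Payload 10.2 kg.
Tool frame: the origin (TCP) lies at the very end of the fingers, on their centre line; the grasp point (between the pads) lies behind it (ctrl.grasp_offset is the z of the grasp point in the tool frame, in mm); z points along the fingers, y is the direction in which the jaws open and shut (so a half turn about z gives the same grasp; the last joint's range is limited). The gripper opens to 85 mm and grips with 20 to 120 N. Pads are 22 mm wide; open, the fingers measure 114 mm over their backs; the gripper's body (76 mm by 85 mm) begins 54 mm behind the grasp point. The pads swing forward as they close: fully open they stand 13 mm farther back than shut.
Start: joints at [1.061, 0.313, 1.498, -0, 1.331, -0.223], TCP at [148.527, 503.558, 231.294] pointing down, gripper open.
Joint ranges: [-2.94, 2.94], [-0.97, 2.17], [0.19, 2.56], [-1.23, 4.37], [0.02, 3.11], [-2.88, 2.88]. Speed limits (rad/s): [2.39, 2.39, 3.01, 3.14, 3.14, 3.14].

## Interface

Orientations are given as a unit quaternion [w, x, y, z].
In Python, from rig import ctrl, capture, job gives the robot as it stands. The module is installed in compiled form; this text tells all that it offers.
- The arm moves only by the tool move_arm, never from a script. Its argument "series" is a list of rows, each a list of 7 numbers: the turn, a rotation vector about the tool's x, y, z in rad, then the shift along the tool's x, y, z in cm, then the opening, from 0 (shut) to 1 (fully open). A call has 1 to 5 rows; each row is the pose to reach, as a shift and turn from the pose measured when the call began, along the tool's axes at that moment; what a row does not reach only later rows make up. A row lasts 1/12 s, in which the tool goes at most 41.7 mm and 7.16 degrees, less where a joint would pass 70% of its speed; a pose out of reach is approached as far as the arm can. A call with a gripper value outside its range is refused whole. The fingers move at their own pace and stop on an object; "grip_force" is the grip in N (left out, the last holds). Time passes only in rows, so rows that repeat a pose let the fingers close. It gives the time, the measured TCP pose, the force and the opening at its end, in the units of the state.
- ctrl.sense(): the state, without advancing time (a new reading comes with each control period).
- capture(name): name is "scene" or "top" or "wrist"; returns a dict with "frame" (420x560x3 uint8, red, green, blue), "mtx" (3x3 intrinsics, pixels), "dist" ([k1, k2, p1, p2, k3] as OpenCV has them; the pictures are not rectified), "R" (3x3) and "t" (3): a world point X has camera coordinates R X + t. Camera axes: x right, y down, z forward; pixel columns grow to the right and rows downward; lengths in mm; the calibration is good to about 2 mm. A picture is of the moment at which its call begins. There is no depth.
- job.finish_job(): hands the job in, once; it reports no verdict.
The state is a dict: "time_s": time; "joints": joint angles; "dq": joint speeds; "tau": joint torques, N m; "eef_pos": TCP position; "ee_rot": TCP orientation; "force": force on the tool from outside, world axes, zero at the start; "wrist_torque": the same for the moment, N m; "grip_width": opening from 0.0 (shut) to 1.0 (fully open).
Only numpy, scipy, OpenCV 4.12 (cv2) and the standard library are available. Lean on these libraries where they do the work, as an engineer would, in place of code of your own. Each camera call takes 0.05 s, during which the arm holds its last target.

## Task

Pick up the running air duster, point its nozzle straight at the bare stud on top of the upright hub from about 4 cm away, hold it there steadily for two seconds to blow off the grit, and lay it flat back on its rubber mat. Then take the middle-sized of the three dust caps from the red tray, push it straight down over the stud until it clicks, and carry on pressing after the click so that the sprung ring under it is well pushed in (about 2 to 3 mm). Finish still gripping the cap and pressing it down - do not let go - with everything else left where it is.

Things in the scene. Friction and masses are not known exactly. Their poses are not given: they have to be found in the camera images.
- duster: Battery air duster, running (it needs no trigger), grey plastic, about 160 g. Flat-sided body 110 x 26 x 30 mm (x, y, z) lying on the mat, from whose +x end a slim round steel nozzle sticks out 70 mm (17 mm thick for the first 15 mm, then 9 mm thick). Origin: centre of the underside of the body; +x points along the nozzle, z up. Grip it across its 26 mm width (y), near the origin.
- nozzle (a point): Mouth of the duster's nozzle, 125 mm ahead of the duster's origin (+x) and 18 mm above its underside; the air blows out along +x (same axes as the duster).
- mat: Black rubber mat fixed to the green shelf top, 240 x 120 x 3 mm (x, y, z); origin at the centre of its underside. The duster lies on it at the start and goes back on it.
- hub: Aluminium bicycle hub standing upright in an axle clamp fixed to the shelf top (clamp foot 110 x 80 mm, clamp 42 mm high). Origin: centre of the foot's underside; z up is the hub's axis. Two flanges of 66 mm diameter, the upper one's top at z = 78 mm; above it a boss of 38 mm diameter up to z = 94 mm with the sprung ring around it; the bare stud on top.
- stud (a point): Middle of the bare steel stud, on the hub's axis, 109 mm above the shelf top: the spot to blow at. Stud 23 mm diameter, its tapered tip at z = 122 mm; four sprung balls stand 4.5 mm out of its side at z = 107.5 mm. The cap's lip meets them with the cap's underside at about z = 113 mm; pushing over them takes some 8 to 12 N, which falls away (the click) at about z = 110 mm; from 104 mm the balls pull it down.
- seat_ring (a joint): How far the sprung grey ring around the foot of the stud is pushed down, in m: 0 free (its top at hub z = 98 mm), at most 0.004. Its spring starts at about 1 N and takes 3 N more for each mm, so 2.5 mm is about 9 N.
- seat_top (a point): Centre of the top face of the sprung ring (41 mm diameter) on the hub's axis, 98 mm above the shelf top when free; the cap's underside rests on it when fully home. It goes down with the ring.
- tray: Shallow red hard silicone tray fixed to the shelf top, 150 x 210 x 14 mm (x, y, z), walls and floor 5 mm thick; origin at the centre of its underside. The three caps stand in one row along its y, some 62 mm apart, in any order; there is room for fingers on the x sides of each cap.
- cap: The cap that fits: the middle-sized dust cap, black plastic, 44 mm diameter, 34 mm high, about 35 g, standing open end down in the tray. Origin: centre of its underside; z up, closed top at z = 34 mm. Hollow, with an inward lip of 26 mm bore, 4 mm high, at its lower rim.
- cap_small: Small dust cap, 30 mm diameter, 26 mm high, does not fit; stays in the tray.
- cap_large: Large dust cap, 62 mm diameter, 40 mm high, does not fit; stays in the tray.
- patch_tin: Closed flat metal patch tin, 88 x 58 x 23 mm, on the grey plastic turntable (170 mm diameter, 24 mm high); leave it alone.
- pump: Aluminium hand pump lying on the shelf top, 220 mm long, about 33 mm thick; leave it alone.
- file: Small steel file with wooden handle, 145 x 16 x 10 mm, lying on the shelf top; leave it alone.
- tyre_lever: Grey plastic tyre lever, 100 x 16 x 7 mm, lying on the shelf top; leave it alone.
- wrench: Steel wrench, 150 mm long, lying on the shelf top; leave it alone.
- jar: Closed jar, 60 mm diameter, 70 mm high, standing on the shelf top; leave it alone.
There are look-alikes about, which are no part of the job. What is shaped like the cap but blue or brown is not meant.

How it is judged:
By the outcome, as a careful person would: the job done as asked, in the order asked, and still so for the second after the job is handed in, while the arm keeps its last pose, push and grip.
It also fails if it takes over 54 s, if anything falls off the work surface, if the arm or the gripper's body presses on something with over 40 N, if the wrist force passes 120 N, or if a joint passes its speed limit or range.

## Working session

There is one attempt and no reset: what is moved stays moved. The work goes in short steps, Python scripts to look and compute and a tool call to move; the robot and the scene stay as the last step left them, time stands still between calls to the robot, and variables do not carry over. Pictures are saved under pics/ and viewed, and the job is handed in when it is done.

Besides the shell and the picture viewer there is one more tool, called after ">>>" by a JSON object that holds its "name" and its "arguments", one argument or row to a line. move_arm: Moves the arm, as the interface text tells. Its arguments: {"type":"object","properties":{"series":{"type":"array","items":{"type":"array","items":{"type":"number"}}},"grip_force":{"type":"number"}},"required":["series"]}

```bash
ls; mkdir -p pics; cat > h.py <<'E'
import numpy as np, cv2
from rig import ctrl, capture, job
def snap(n,f):
    c=capture(n); cv2.imwrite('pics/'+f+'.png',c['frame'][:,:,::-1]); 
    np.savez('pics/'+f+'.npz',**{k:np.array(v) for k,v in c.items()}); return c
def load(f): return np.load('pics/'+f+'.npz')
def crop(f,u0,v0,u1,v1,out):
    im=cv2.imread('pics/'+f+'.png')[v0:v1,u0:u1]; s=min(800/im.shape[1],600/im.shape[0])
    cv2.imwrite('pics/'+out+'.png',cv2.resize(im,None,fx=s,fy=s,interpolation=cv2.INTER_CUBIC)); print('scale',s)
def ray(c,u,v):
    p=cv2.undistortPoints(np.array([[[u,v]]],float),c['mtx'],c['dist'])[0,0]
    d=c['R'].T@np.array([p[0],p[1],1]); o=-c['R'].T@c['t'].reshape(3); return o,d
def onz(c,u,v,z):
    o,d=ray(c,u,v); return o+d*(z-o[2])/d[2]
def proj(c,X):
    X=np.array(X,float).reshape(-1,3); r,_=cv2.Rodrigues(c['R'])
    return cv2.projectPoints(X,r,c['t'].reshape(3).astype(float),c['mtx'],c['dist'])[0].reshape(-1,2)
E
python3 - <<'E'
from h import *
for n in ['scene','top','wrist']:
    c=snap(n,n+'0'); print(n,np.round(-c['R'].T@c['t'].reshape(3)),c['mtx'][0,0],c['dist'])
print(ctrl.sense(),ctrl.grasp_offset)
E
```

```text
pics
scene [1194. -443.  683.] 395.0607839766483 [-0.03007189  0.          0.          0.          0.        ]
top [ 496.   43. 1299.] 508.6780873829042 [0.0045895 0.        0.        0.        0.       ]
wrist [ 73. 526. 373.] 334.6287690434407 [-0.03881375  0.          0.          0.          0.        ]
{'time_s': 0.15, 'joints': array([ 1.06059870e+00,  3.13304203e-01,  1.49827576e+00, -9.60856107e-06,
        1.33100561e+00, -2.23405913e-01]), 'dq': array([ 0.0002666 , -0.00062972, -0.00302392, -0.00087139, -0.00074691,
       -0.00045783]), 'tau': array([ 1.91781983e-03, -4.12368572e+01, -2.59801626e+01, -1.34286138e-04,
        3.17535611e-03,  3.60169179e-05]), 'eef_pos': array([148.42593479, 503.37126207, 230.87041081]), 'ee_rot': array([-1.73691122e-04,  1.42903788e-01,  9.89736460e-01, -4.65110146e-04]), 'force': array([ 0.56521417, -0.10216308, -1.05552311]), 'wrist_torque': array([ 0.00225003,  0.04341264, -0.04389268]), 'grip_width': 1.0015266749918057} -18.700000000000003
```

View pics/scene0.png

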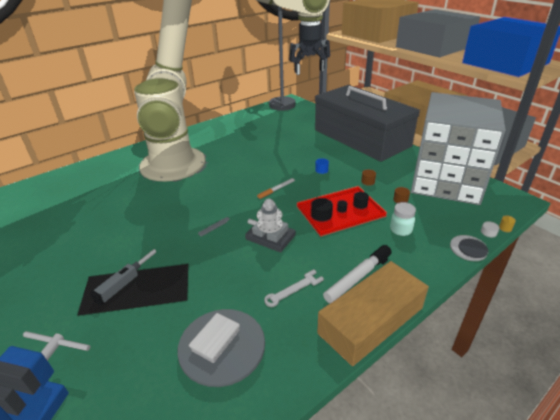

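View pics/top0.png

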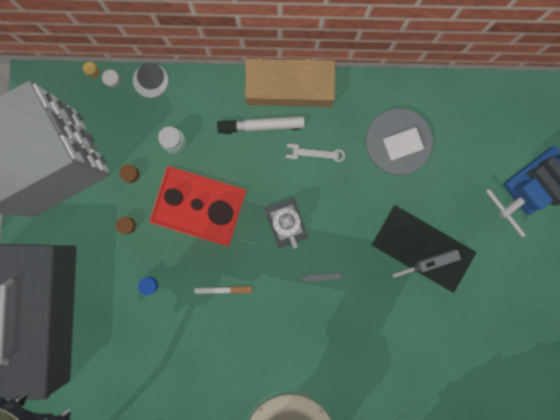

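View pics/wrist0.png

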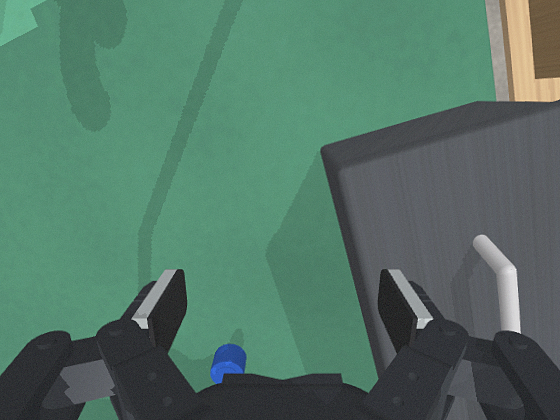

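The top view shows the duster on its mat at about (438,262) with the nozzle to the left, the hub at (287,222), and the tray at (198,206) with three black caps at (174,197), (197,204) and (220,212). I'll enlarge these areas.

```bash
python3 - <<'E'
from h import *
crop('top0',360,195,490,300,'c1'); crop('top0',140,155,320,265,'c2'); crop('scene0',230,150,430,260,'c3');crop('scene0',70,240,200,320,'c4')
E
```

```text
scale 5.714285714285714
scale 4.444444444444445
scale 4.0
scale 6.153846153846154
```

View pics/c1.png

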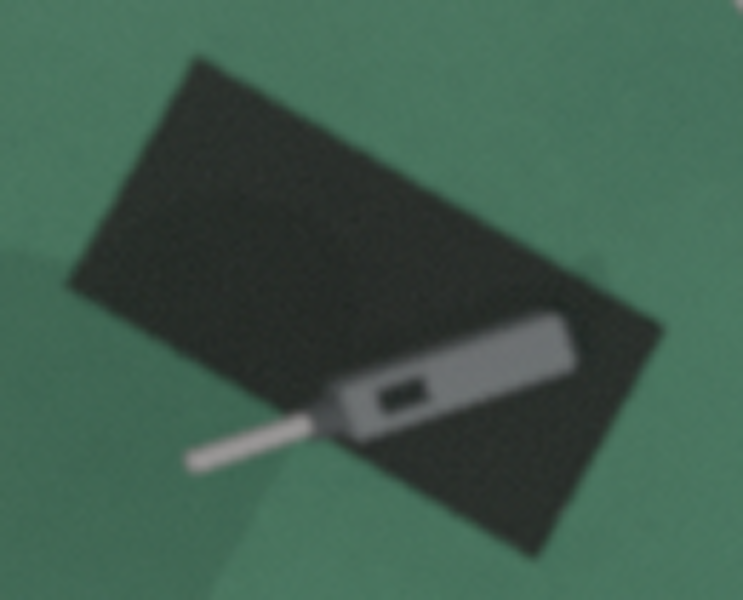

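View pics/c2.png

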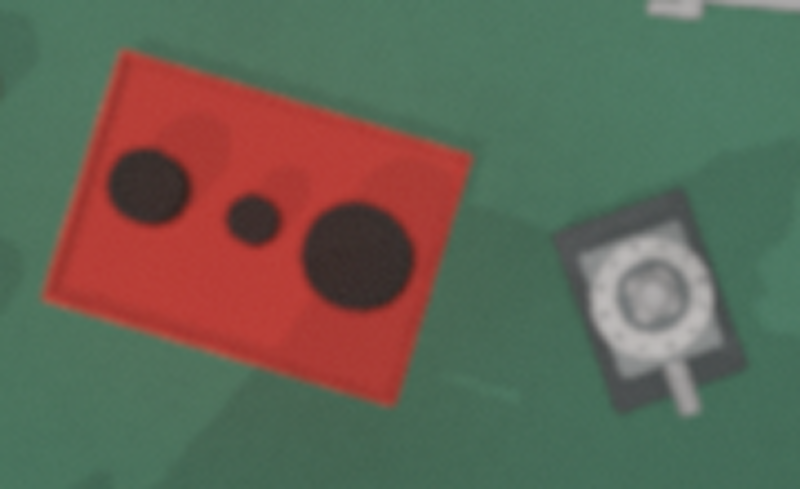

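View pics/c3.png

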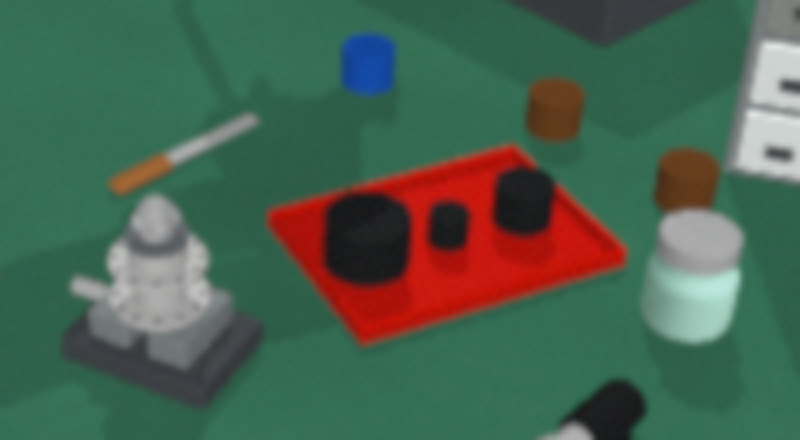

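View pics/c4.png

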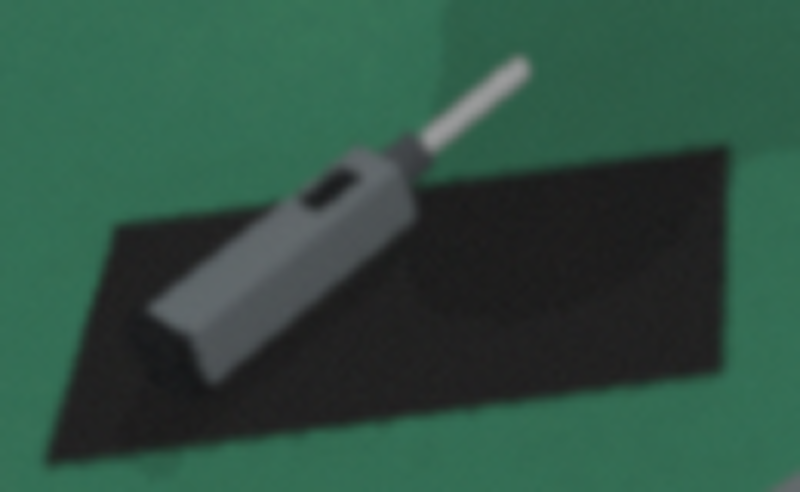

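```bash
cat > m.py <<'E'
from h import *
t=load('top0'); s=load('scene0')
def c1(x,y): return 360+(x+.5)/5.7143-.5,195+(y+.5)/5.7143-.5
def c2(x,y): return 140+(x+.5)/4.4444-.5,155+(y+.5)/4.4444-.5
def c3(x,y): return 230+(x+.5)/4-.5,150+(y+.5)/4-.5
def c4(x,y): return 70+(x+.5)/6.1538-.5,240+(y+.5)/6.1538-.5
def tri(ua,ub):
    o1,d1=ray(t,*ua);o2,d2=ray(s,*ub)
    d1/=np.linalg.norm(d1);d2/=np.linalg.norm(d2)
    k=np.linalg.lstsq(np.array([d1,-d2]).T,o2-o1,rcond=None)[0]
    a,b=o1+k[0]*d1,o2+k[1]*d2; return (a+b)/2,np.linalg.norm(a-b)
E
python3 - <<'E'
from m import *
np.set_printoptions(precision=1,suppress=True)
print('duster top corners'); 
for p in [(553,313),(577,367),(362,440),(328,385)]: print(onz(t,*c1(*p),33))
print('mouth',onz(t,*c1(190,463),21))
print('mat');
for p in [(200,57),(664,326),(537,556),(68,285)]: print(onz(t,*c1(*p),3))
print('mat scene');
for p in [(118,226),(728,148),(722,372),(48,462)]: print(onz(s,*c4(*p),3))
print('mouth tri',tri(c1(190,463),c4(524,64)))
print('tray');
for p in [(125,50),(473,155),(393,405),(43,298)]: print(onz(t,*c2(*p),14))
for p in [(270,215),(513,148),(626,258),(362,342)]: print(onz(s,*c3(*p),14))
print('cap',onz(t,*c2(148,187),39),'small',onz(t,*c2(253,219),31),'large',onz(t,*c2(358,256),45))
print('hub tip',onz(t,*c2(656,293),122)); print('foot')
for p in [(553,237),(683,187),(747,367),(617,413)]: print(onz(t,*c2(*p),10))
print('tip tri',tri(c2(656,293),c3(153,200)))
E
```

```text
duster top corners
[ 481.4 -403.4   33. ]
[ 458.3 -413.7   33. ]
[ 424.8 -320.9   33. ]
[ 448.2 -306.1   33. ]
mouth [ 412.5 -249.4   21. ]
mat
[ 591.5 -256.8    3. ]
[ 476.4 -463.1    3. ]
[ 374.  -406.7    3. ]
[ 488.7 -198.9    3. ]
mat scene
[ 372.5 -406.3    3. ]
[ 488.8 -199.4    3. ]
[ 592.  -256.4    3. ]
[ 475.1 -462.8    3. ]
mouth tri (array([ 412.8, -248.4,   24.3]), np.float64(0.5481851363398086))
tray
[676.8 323.2  14. ]
[620.8 122.5  14. ]
[477.6 164.2  14. ]
[533.9 364.7  14. ]
[481.6 160.9  14. ]
[535.8 359.5  14. ]
[681.9 315.5  14. ]
[629.1 114.2  14. ]
cap [596.4 302.2  39. ] small [580.3 244.2  31. ] large [560.1 183.   45. ]
hub tip [540.2  18.7 122. ]
foot
[575.2  75.9  10. ]
[605.4   2.2  10. ]
[503.5 -36.2  10. ]
[475.8  37.2  10. ]
tip tri (array([539.7,  18.1, 123.7]), np.float64(1.7062166128772895))
```

```bash
cat >> h.py <<'E'
from scipy.spatial.transform import Rotation as Ro
def yawR(deg): # tool down, tool y at world yaw deg
    a=np.deg2rad(deg); y=np.array([np.cos(a),np.sin(a),0]); z=np.array([0,0,-1.]); return np.array([np.cross(y,z),y,z]).T
def goal(pos,yaw=None,R=None):
    st=ctrl.sense(); q=st['ee_rot']; Rt=Ro.from_quat([q[1],q[2],q[3],q[0]]).as_matrix()
    if R is None: R=Rt if yaw is None else yawR(yaw)
    rv=Ro.from_matrix(Rt.T@R).as_rotvec(); sh=Rt.T@(np.array(pos,float)-st['eef_pos'])/10
    yy=np.degrees(np.arctan2(Rt[1,1],Rt[0,1]))
    print('t %.2f pos %s yaw %.2f toolz %s F %s T %s grip %.3f'%(st['time_s'],np.round(st['eef_pos'],1),yy,np.round(Rt[:,2],4),np.round(st['force'],1),np.round(st['wrist_torque'],2),st['grip_width']))
    print('rot',np.round(rv,4),'shift cm',np.round(sh,2)); return st,Rt
E
python3 -c "
from h import *
goal([455,-367,130],19.8)"
```

```text
t 0.15 pos [148.4 503.4 230.9] yaw 73.57 toolz [-5.e-04 -9.e-04 -1.e+00] F [ 0.6 -0.1 -1.1] T [ 0.    0.04 -0.04] grip 1.002
rot [-1.000e-03  3.000e-04  9.384e-01] shift cm [-54.03 -74.8   10.15]
```

>>> {"name": "move_arm", "arguments": {
  "series": [
    [0,0,0.1,-2.4,-3.3,0,1],
    [0,0,0.2,-4.8,-6.6,0,1],
    [0,0,0.3,-7.2,-9.9,0,1],
    [0,0,0.4,-9.6,-13.2,0,1],
    [0,0,0.5,-12,-16.5,0,1]
  ]
}}

```text
time_s: 0.57
eef_pos: [216.7, 309.4, 230.7]
ee_rot: [-0.0, 0.385, 0.923, -0.001]
force: [2.6, 0.0, 0.8]
grip_width: 1.004
```

```bash
python3 -c "
from h import *
goal([455,-367,130],19.8)"
```

```text
t 0.57 pos [216.7 309.4 230.7] yaw 44.69 toolz [-6.0e-04 -1.1e-03 -1.0e+00] F [2.6 0.  0.8] T [ 0.03 -0.05 -0.  ] grip 1.004
rot [-0.0011  0.0006  0.4344] shift cm [-64.84 -30.61  10.13]
```

>>> {"name": "move_arm", "arguments": {
  "series": [
    [0,0,0.1,-3.6,-1.7,0.3,1],
    [0,0,0.2,-7.2,-3.4,0.6,1],
    [0,0,0.3,-10.8,-5.1,1,1],
    [0,0,0.4,-14.4,-6.8,1.5,1],
    [0,0,0.435,-18,-8.5,2,1]
  ]
}}

```text
time_s: 0.98
eef_pos: [282.8, 119.9, 210.8]
ee_rot: [0.0, 0.577, 0.817, -0.0]
force: [1.0, 0.9, 0.2]
grip_width: 1.0
```

```bash
python3 -c "
from h import *
goal([455,-367,130],19.8)"
```

```text
t 0.98 pos [282.8 119.9 210.8] yaw 19.50 toolz [ 4.e-04 -1.e-03 -1.e+00] F [1.  0.9 0.2] T [ 0.02 -0.06  0.02] grip 1.000
rot [ 0.      0.001  -0.0053] shift cm [-5.164e+01 -2.000e-02  8.140e+00]
```

>>> {"name": "move_arm", "arguments": {
  "series": [
    [0,0,0,-4,0,0.6,1],
    [0,0,0,-8,0,1.2,1],
    [0,0,0,-12,0,1.8,1],
    [0,0,0,-16,0,2.4,1],
    [0,0,0,-20,0,3,1]
  ]
}}

```text
time_s: 1.4
eef_pos: [349.6, -70.8, 180.8]
ee_rot: [0.001, 0.578, 0.816, -0.0]
force: [1.5, 0.4, 0.4]
grip_width: 0.997
```

>>> {"name": "move_arm", "arguments": {
  "series": [
    [0,0,0,-4,0,0.7,1],
    [0,0,0,-8,0,1.4,1],
    [0,0,0,-12,0,2,1],
    [0,0,0,-16,0,2.7,1],
    [0,0,0,-20,0,3.4,1]
  ]
}}

```text
time_s: 1.82
eef_pos: [416.3, -261.6, 146.5]
ee_rot: [0.001, 0.578, 0.816, -0.0]
force: [0.4, 0.1, -0.1]
grip_width: 1.007
```

```bash
python3 -c "
from h import *
goal([455,-367,130],19.8)"
```

```text
t 1.82 pos [ 416.3 -261.6  146.5] yaw 19.40 toolz [ 7.e-04 -9.e-04 -1.e+00] F [ 0.4  0.1 -0.1] T [ 0.01 -0.07 -0.03] grip 1.007
rot [ 0.0004  0.001  -0.0069] shift cm [-11.23   0.15   1.66]
```

>>> {"name": "move_arm", "arguments": {
  "series": [
    [0,0,-0.007,-4,0,0.5,1],
    [0,0,-0.007,-8,0.1,1.1,1],
    [0,0,-0.007,-11.2,0.1,1.6,1],
    [0,0,-0.007,-11.2,0.1,1.6,1]
  ]
}}

```text
time_s: 2.15
eef_pos: [454.6, -371.2, 128.4]
ee_rot: [0.0, 0.576, 0.817, -0.0]
force: [0.9, -0.9, -0.4]
grip_width: 1.0
```

```bash
python3 -c "
from h import *
snap('wrist','w1')
goal([455,-367,130],19.8)"
```

```text
t 2.20 pos [ 454.2 -368.6  128.9] yaw 19.69 toolz [-6.e-04  5.e-04 -1.e+00] F [ 0.6  0.5 -0.7] T [ 0.05  0.01 -0.01] grip 1.002
rot [-0.0004 -0.0007 -0.002 ] shift cm [ 0.13  0.13 -0.11]
```

View pics/w1.png

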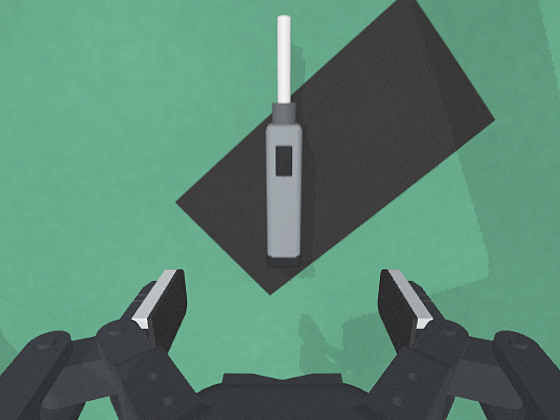

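The wrist view shows the duster running upright in the picture, with its mouth at (284,16), body front edge at row 124, rear at row 258, and body columns about 267 to 301.

```bash
python3 -c "
from h import *
np.set_printoptions(precision=1,suppress=True)
c=load('w1')
f=onz(c,284.3,124.5,33);r=onz(c,283.2,258,33);m=onz(c,284,15.5,21)
print(f,r,m,np.linalg.norm(f[:2]-r[:2]))
for p in [(267,190),(301,190)]: print(onz(c,*p,33))
d=m-r;print(np.degrees(np.arctan2(d[1],d[0]))); d=f-r;print(np.degrees(np.arctan2(d[1],d[0])));u=d[:2]/np.linalg.norm(d[:2])
d=(m-r)[:2]; u=d/np.linalg.norm(d); print('origin from mouth',m[:2]-125*u,'front',f[:2]-55*u,np.linalg.norm(d))
"
```

```text
[ 434.6 -311.7   33. ] [ 468.3 -408.1   33. ] [ 410.6 -245.2   21. ] 102.05356190353716
[ 438.5 -360.2   33. ]
[ 462.  -351.8   33. ]
109.51711904710606
109.27785784717702
origin from mouth [ 452.4 -363. ] front [ 453.  -363.6] 172.78437282872798
```

```bash
python3 -c "
from h import *
goal([453.5,-364.5,8],19.5)"
```

```text
t 2.20 pos [ 454.2 -368.6  128.9] yaw 19.69 toolz [-6.e-04  5.e-04 -1.e+00] F [ 0.6  0.5 -0.7] T [ 0.05  0.01 -0.01] grip 1.002
rot [-0.0004 -0.0007  0.0033] shift cm [ 0.4   0.08 12.09]
```

>>> {"name": "move_arm", "arguments": {
  "series": [
    [0,0,0.003,0.2,0.1,3.5,1],
    [0,0,0.003,0.4,0.1,7,0.7],
    [0,0,0.003,0.4,0.1,10,0.6],
    [0,0,0.003,0.4,0.1,11.6,0.5],
    [0,0,0.003,0.4,0.1,12.1,0.45]
  ],
  "grip_force": 50
}}

```text
time_s: 2.62
eef_pos: [452.6, -362.2, 5.3]
ee_rot: [-0.003, 0.577, 0.817, 0.001]
force: [-0.3, -0.3, 0.4]
grip_width: 0.461
```

```bash
python3 -c "
from h import *
snap('wrist','w2')
goal([453.5,-364.5,8],19.5)"
```

```text
t 2.67 pos [ 453.  -362.8    6.2] yaw 19.55 toolz [-0.003   0.0035 -1.    ] F [0.3 1.6 0. ] T [0.02 0.03 0.02] grip 0.448
rot [-0.0016 -0.0043  0.0008] shift cm [-0.18 -0.01 -0.18]
```

View pics/w2.png

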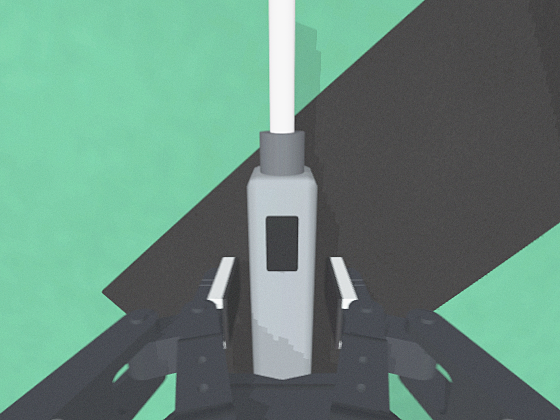

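The body sits centred between the pads, which are at columns 235 and 330 with the body at 248 to 317. Closing now.

>>> {"name": "move_arm", "arguments": {
  "series": [
    [-0.001,-0.004,0,-0.1,0,-0.2,0.3],
    [-0.001,-0.004,0,-0.1,0,-0.2,0.2],
    [-0.001,-0.004,0,-0.1,0,-0.2,0.1],
    [-0.001,-0.004,0,-0.1,0,-0.2,0],
    [-0.001,-0.004,0,-0.1,0,-0.2,0]
  ],
  "grip_force": 60
}}

```text
time_s: 3.08
eef_pos: [453.7, -364.0, 9.4]
ee_rot: [0.001, 0.577, 0.817, -0.0]
force: [-0.9, 2.0, 5.6]
grip_width: 0.291
```

```bash
python3 -c "
from h import *
snap('wrist','w3')
goal([453.5,-364.5,8],19.5)"
```

```text
t 3.13 pos [ 453.7 -364.     9.4] yaw 19.55 toolz [ 4.e-04 -1.e-03 -1.e+00] F [-0.7  2.6  6.2] T [0.39 0.13 0.01] grip 0.298
rot [0.     0.0011 0.0009] shift cm [-0.04 -0.04  0.14]
```

View pics/w3.png

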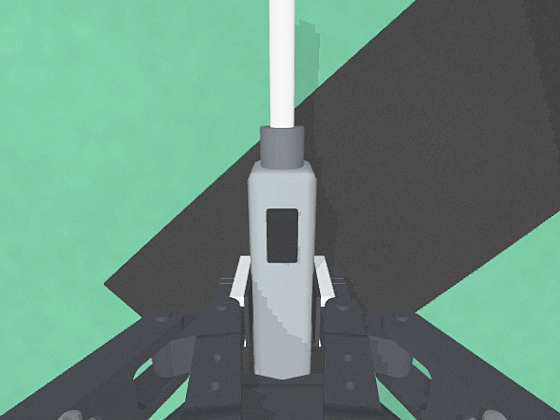

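>>> {"name": "move_arm", "arguments": {
  "series": [
    [0,0,0,0,0,-1,0],
    [0,0,0,0,0,-3,0],
    [0,0,0,0,0,-5.5,0],
    [0,0,0,0,0,-8,0],
    [0,0,0,0,0,-9.5,0]
  ],
  "grip_force": 60
}}

```text
time_s: 3.55
eef_pos: [454.2, -364.6, 107.8]
ee_rot: [0.002, 0.577, 0.817, -0.001]
force: [-0.7, -0.9, -0.6]
grip_width: 0.294
```

```bash
python3 -c "
from h import *
goal([575,-195,98],19.5)"
```

```text
t 3.55 pos [ 454.2 -364.6  107.8] yaw 19.55 toolz [ 0.0027 -0.0038 -1.    ] F [-0.7 -0.9 -0.6] T [-0.02 -0.03  0.02] grip 0.294
rot [0.0013 0.0045 0.0008] shift cm [11.94 17.06  0.94]
```

>>> {"name": "move_arm", "arguments": {
  "series": [
    [0.001,0.004,0.001,1.2,1.7,0.3,0],
    [0.001,0.004,0.001,3.6,5.1,0.6,0],
    [0.001,0.004,0.001,6,8.5,0.9,0],
    [0.001,0.004,0.001,8.4,11.9,0.9,0],
    [0.001,0.004,0.001,10.2,14.5,0.9,0]
  ]
}}

```text
time_s: 3.97
eef_pos: [557.9, -217.2, 99.2]
ee_rot: [0.0, 0.577, 0.817, 0.0]
force: [0.3, -1.4, -1.4]
grip_width: 0.289
```

```bash
python3 -c "
from h import *
goal([575,-195,98],19.5)"
```

```text
t 3.97 pos [ 557.9 -217.2   99.2] yaw 19.55 toolz [ 8.e-04 -1.e-04 -1.e+00] F [ 0.3 -1.4 -1.4] T [ 0.02 -0.02  0.07] grip 0.289
rot [0.0007 0.0004 0.0008] shift cm [1.52 2.36 0.12]
```

>>> {"name": "move_arm", "arguments": {
  "series": [
    [0,0,0,1,1.6,0.1,0],
    [0,0,0,1.5,2.4,0.1,0],
    [0,0,0,1.5,2.4,0.1,0],
    [0,0,0,1.5,2.4,0.1,0]
  ]
}}

```text
time_s: 4.3
eef_pos: [575.2, -195.6, 98.4]
ee_rot: [0.0, 0.577, 0.817, -0.0]
force: [0.8, -0.5, -1.4]
grip_width: 0.29
```

```bash
python3 -c "
from h import *
goal([575,-195,98],19.5)
for n in ['wrist','top','scene']: snap(n,n+'4')
crop('top4',260,180,360,270,'c5'); crop('scene4',170,170,310,275,'c6')
goal([575,-195,98],19.5)
"
```

```text
t 4.30 pos [ 575.2 -195.6   98.4] yaw 19.56 toolz [ 7.e-04 -6.e-04 -1.e+00] F [ 0.8 -0.5 -1.4] T [-0.02 -0.01 -0.01] grip 0.290
rot [0.0005 0.0008 0.001 ] shift cm [0.07 0.   0.04]
scale 6.666666666666667
scale 5.714285714285714
t 4.45 pos [ 574.8 -196.4   98.3] yaw 19.44 toolz [ 7.e-04 -4.e-04 -1.e+00] F [ 0.1 -0.5 -2. ] T [-0.07 -0.01 -0.02] grip 0.290
rot [ 0.0005  0.0006 -0.001 ] shift cm [0.13 0.06 0.03]
```

View pics/wrist4.png

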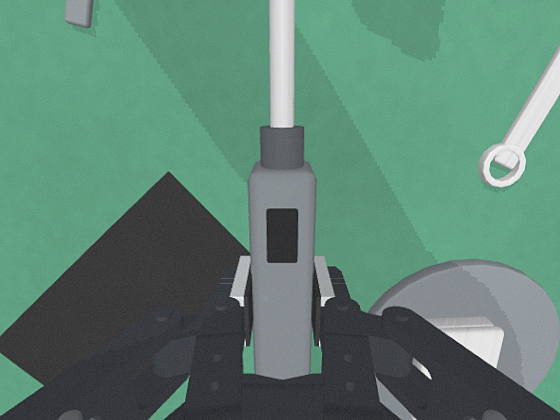

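View pics/c5.png

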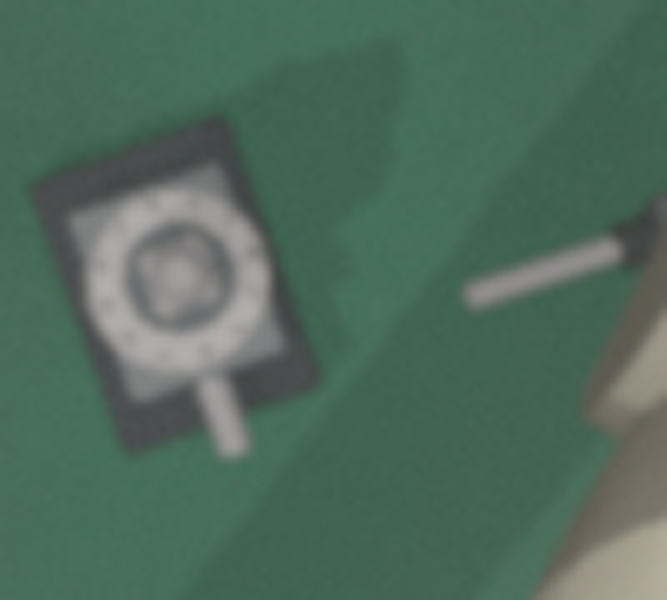

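View pics/c6.png

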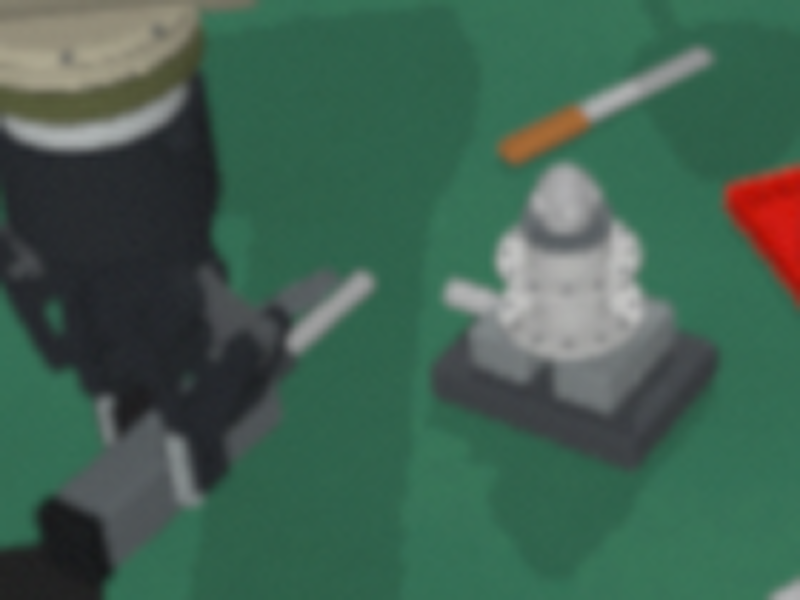

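```bash
cat > m2.py <<'E'
from h import *
np.set_printoptions(precision=1,suppress=True)
t=load('top4'); s=load('scene4')
def c5(x,y): return 260+(x+.5)/6.6667-.5,180+(y+.5)/6.6667-.5
def c6(x,y): return 170+(x+.5)/5.7143-.5,170+(y+.5)/5.7143-.5
def tri(ua,ub):
    o1,d1=ray(t,*ua);o2,d2=ray(s,*ub)
    d1/=np.linalg.norm(d1);d2/=np.linalg.norm(d2)
    k=np.linalg.lstsq(np.array([d1,-d2]).T,o2-o1,rcond=None)[0]
    a,b=o1+k[0]*d1,o2+k[1]*d2; return (a+b)/2,np.linalg.norm(a-b)
E
python3 - <<'E'
from m2 import *
print('mouth',tri(c5(468,298),c6(367,279)),onz(t,*c5(468,298),109),onz(s,*c6(367,279),109))
print('nozbase',tri(c5(613,249),c6(293,350)))
print('ring c',onz(t,*c5(179,276),98),'tip',onz(t,*c5(180,277),122),tri(c5(180,277),c6(566,168)))
# overlay: project hub model
def inv(f,p): return p
for name,c,o,k in [('c5',t,(260,180),6.6667),('c6',s,(170,170),5.7143)]:
    im=cv2.imread('pics/%s.png'%name)
    a=np.linspace(0,2*np.pi,73)
    for r,z in [(33,78),(20.5,98),(19,94),(11.5,100),(33,78)]:
        P=np.c_[540+r*np.cos(a),18.5+r*np.sin(a),z+0*a]; q=(proj(c,P)-o+.5)*k-.5
        cv2.polylines(im,[q.astype(int)],True,(0,0,255),1)
    for X in [(540,18.5,122),(540,18.5,109)]:
        q=(proj(c,X)[0]-o+.5)*k-.5; cv2.circle(im,tuple(q.astype(int)),3,(0,255,0),-1)
    cv2.imwrite('pics/o_%s.png'%name,im)
E
```

```text
mouth (array([534.1, -80.9, 111.5]), np.float64(0.022721668623358202)) [534.2 -81.2 109. ] [531.2 -79.3 109. ]
nozbase (array([ 553.1, -130.2,  111.5]), np.float64(2.811986397788041))
ring c [540.1  20.1  98. ] tip [538.8  20.2 122. ] (array([538.7,  20.2, 124.1]), np.float64(0.11929606349778177))
```

View pics/o_c5.png

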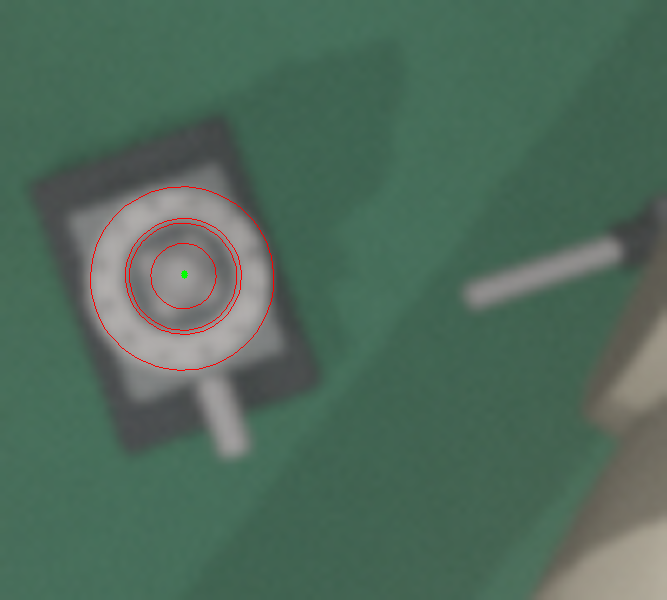

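View pics/o_c6.png

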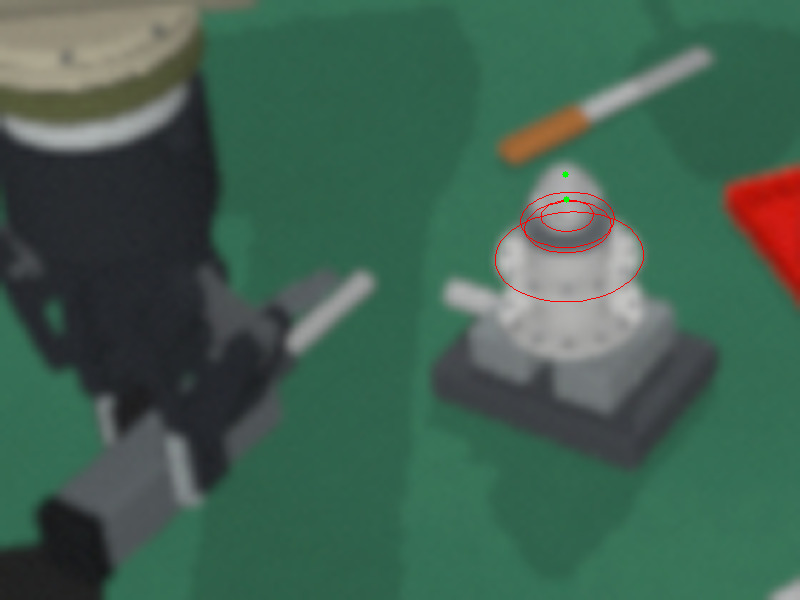

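```bash
python3 -c "
from h import *
goal([594.5,-134,98],19.5)
"
```

```text
t 4.45 pos [ 574.8 -196.4   98.3] yaw 19.44 toolz [ 7.e-04 -4.e-04 -1.e+00] F [ 0.1 -0.5 -2. ] T [-0.07 -0.01 -0.02] grip 0.290
rot [ 0.0005  0.0006 -0.001 ] shift cm [5.23 3.93 0.03]
```

>>> {"name": "move_arm", "arguments": {
  "series": [
    [0,0,0,0.8,1.2,0,0],
    [0,0,0,2.2,2.6,0,0],
    [0,0,0,3.6,3.7,0,0],
    [0,0,0,4.7,3.9,0,0],
    [0,0,0,5.2,3.9,0,0]
  ]
}}

```text
time_s: 4.87
eef_pos: [594.1, -133.0, 98.2]
ee_rot: [0.0, 0.577, 0.817, 0.0]
force: [-0.3, -0.2, -1.4]
grip_width: 0.289
```

```bash
python3 -c "
from h import *
for n in ['top','scene']: snap(n,n+'5')
crop('top5',260,180,360,270,'c7'); crop('scene5',210,170,310,245,'c8')
goal([594.5,-134,98],19.5)
"
```

```text
scale 6.666666666666667
scale 8.0
t 4.97 pos [ 593.8 -134.    98.3] yaw 19.48 toolz [ 2.e-04 -3.e-04 -1.e+00] F [-0.3  0.6 -1.4] T [-0.    0.   -0.03] grip 0.290
rot [ 0.      0.0004 -0.0003] shift cm [-0.02  0.07  0.03]
```

View pics/c7.png

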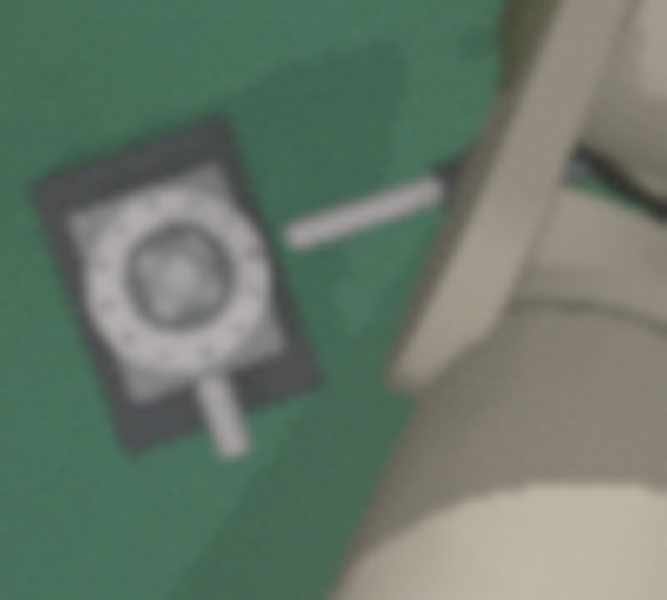

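View pics/c8.png

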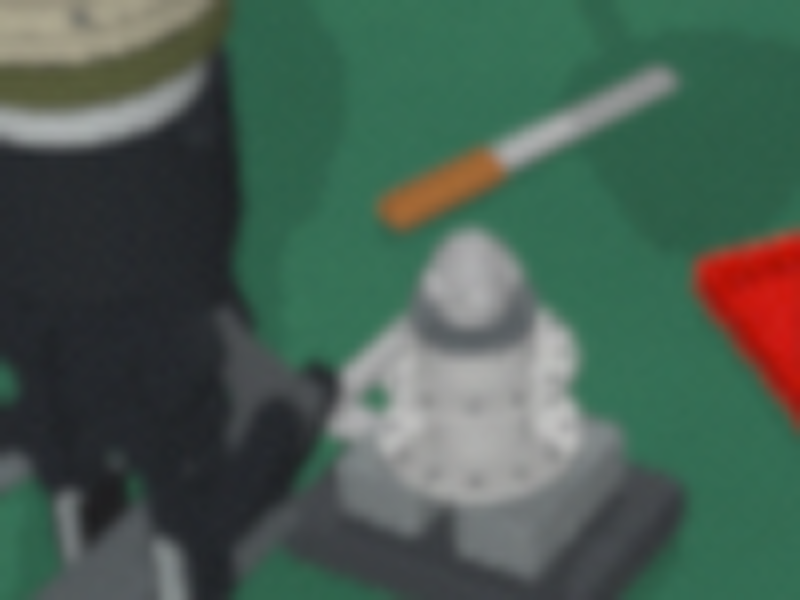

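The top view shows the nozzle axis running from (440,190) to the mouth at (290,240). Extended, it passes through the stud centre (180,277), about 41 mm from the mouth. I'll hold here.

>>> {"name": "move_arm", "arguments": {
  "series": [
    [0,0,0,0,0,0,0],
    [0,0,0,0,0,0,0],
    [0,0,0,0,0,0,0],
    [0,0,0,0,0,0,0],
    [0,0,0,0,0,0,0]
  ]
}}

```text
time_s: 5.38
eef_pos: [593.8, -134.4, 98.3]
ee_rot: [0.0, 0.578, 0.816, -0.0]
force: [-1.2, 0.4, -1.6]
grip_width: 0.292
```

>>> {"name": "move_arm", "arguments": {
  "series": [
    [0,0,0,0,0,0,0],
    [0,0,0,0,0,0,0],
    [0,0,0,0,0,0,0],
    [0,0,0,0,0,0,0],
    [0,0,0,0,0,0,0]
  ]
}}

```text
time_s: 5.8
eef_pos: [593.8, -134.4, 98.3]
ee_rot: [0.0, 0.577, 0.816, -0.0]
force: [0.2, -0.1, -2.4]
grip_width: 0.29
```

>>> {"name": "move_arm", "arguments": {
  "series": [
    [0,0,0,0,0,0,0],
    [0,0,0,0,0,0,0],
    [0,0,0,0,0,0,0],
    [0,0,0,0,0,0,0],
    [0,0,0,0,0,0,0]
  ]
}}

```text
time_s: 6.22
eef_pos: [593.8, -134.4, 98.3]
ee_rot: [0.0, 0.577, 0.816, -0.0]
force: [-0.9, -1.3, -1.6]
grip_width: 0.289
```

>>> {"name": "move_arm", "arguments": {
  "series": [
    [0,0,0,0,0,0,0],
    [0,0,0,0,0,0,0],
    [0,0,0,0,0,0,0],
    [0,0,0,0,0,0,0],
    [0,0,0,0,0,0,0]
  ]
}}

```text
time_s: 6.63
eef_pos: [593.8, -134.4, 98.3]
ee_rot: [0.0, 0.577, 0.816, -0.0]
force: [0.5, -0.5, -0.6]
grip_width: 0.292
```

>>> {"name": "move_arm", "arguments": {
  "series": [
    [0,0,0,0,0,0,0],
    [0,0,0,0,0,0,0],
    [0,0,0,0,0,0,0],
    [0,0,0,0,0,0,0],
    [0,0,0,0,0,0,0]
  ]
}}

```text
time_s: 7.05
eef_pos: [593.8, -134.4, 98.3]
ee_rot: [0.0, 0.577, 0.816, -0.0]
force: [-0.4, 0.7, -0.7]
grip_width: 0.29
```

>>> {"name": "move_arm", "arguments": {
  "series": [
    [0,0,0,0,0,0,0],
    [0,0,0,0,0,0,0],
    [0,0,0,0,0,0,0],
    [0,0,0,0,0,0,0],
    [0,0,0,0,0,0,0]
  ]
}}

```text
time_s: 7.47
eef_pos: [593.8, -134.4, 98.3]
ee_rot: [0.0, 0.577, 0.816, -0.0]
force: [-0.2, -0.9, -1.9]
grip_width: 0.291
```

```bash
python3 -c "
from h import *
for n in ['top','scene']: snap(n,n+'6')
crop('top6',260,180,360,270,'c9'); crop('scene6',210,170,310,245,'c10')
goal([453.7,-364,108],19.5)
"
```

```text
scale 6.666666666666667
scale 8.0
t 7.57 pos [ 593.8 -134.4   98.3] yaw 19.45 toolz [ 2.e-04 -4.e-04 -1.e+00] F [ 0.7 -0.  -1.2] T [-0.02 -0.06  0.03] grip 0.293
rot [ 0.      0.0004 -0.0008] shift cm [-16.99 -20.85  -0.96]
```

View pics/c9.png

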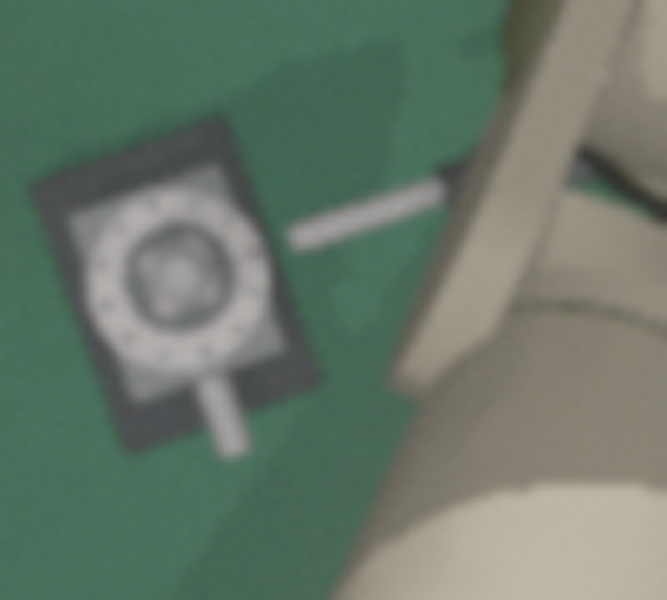

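View pics/c10.png

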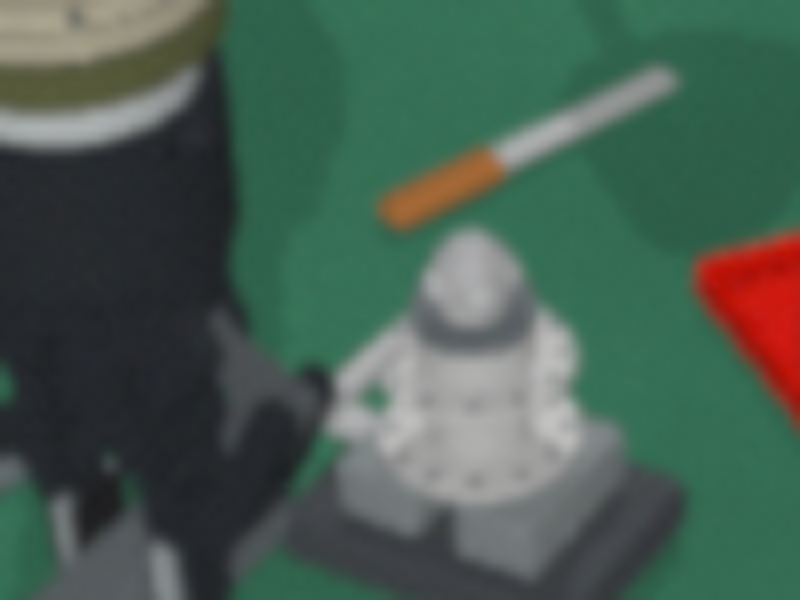

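>>> {"name": "move_arm", "arguments": {
  "series": [
    [0,0,0,-1.5,-0.3,0,0],
    [0,0,0,-4.5,-2,-0.3,0],
    [0,0,0,-7,-5,-0.6,0],
    [0,0,0,-9.5,-8.2,-0.9,0],
    [0,0,0,-12,-11.4,-0.9,0]
  ]
}}

```text
time_s: 7.98
eef_pos: [525.4, -287.7, 107.9]
ee_rot: [0.001, 0.577, 0.817, -0.0]
force: [0.7, -0.6, -1.6]
grip_width: 0.289
```

```bash
python3 -c "
from h import *
goal([453.7,-364,60],19.55)
"
```

```text
t 7.98 pos [ 525.4 -287.7  107.9] yaw 19.48 toolz [ 0.0011 -0.0013 -1.    ] F [ 0.7 -0.6 -1.6] T [-0.02 -0.03  0.01] grip 0.289
rot [ 0.0006  0.0016 -0.0013] shift cm [-4.8  -9.31  4.8 ]
```

>>> {"name": "move_arm", "arguments": {
  "series": [
    [0,0.001,0,-1.6,-3.1,1,0],
    [0,0.001,0,-3.2,-6.2,2,0],
    [0,0.001,0,-4.5,-8.8,3.2,0],
    [0,0.001,0,-4.8,-9.3,4.5,0],
    [0,0.001,0,-4.8,-9.3,4.8,0]
  ]
}}

```text
time_s: 8.4
eef_pos: [451.6, -365.6, 58.2]
ee_rot: [-0.001, 0.579, 0.816, 0.0]
force: [-0.2, 0.6, -2.2]
grip_width: 0.292
```

```bash
python3 -c "
from h import *
goal([453.7,-364,10.5],19.55)
"
```

```text
t 8.40 pos [ 451.6 -365.6   58.2] yaw 19.28 toolz [-0.0012  0.0015 -1.    ] F [-0.2  0.6 -2.2] T [ 0.01 -0.03 -0.03] grip 0.292
rot [-0.0006 -0.0018 -0.0047] shift cm [0.07 0.26 4.77]
```

>>> {"name": "move_arm", "arguments": {
  "series": [
    [-0.001,-0.002,-0.004,0.1,0.3,2,0],
    [-0.001,-0.002,-0.004,0.1,0.3,3.6,0],
    [-0.001,-0.002,-0.004,0.1,0.3,4.4,0],
    [-0.001,-0.002,-0.004,0.1,0.3,4.7,0],
    [-0.001,-0.002,-0.004,0.1,0.3,4.8,0]
  ]
}}

```text
time_s: 8.82
eef_pos: [454.5, -363.5, 10.4]
ee_rot: [0.0, 0.577, 0.817, 0.0]
force: [0.7, 0.1, -0.7]
grip_width: 0.293
```

```bash
python3 -c "
from h import *
goal([453.7,-364,9.4],19.55)
"
```

```text
t 8.82 pos [ 454.5 -363.5   10.4] yaw 19.54 toolz [ 6.e-04 -1.e-04 -1.e+00] F [ 0.7  0.1 -0.7] T [-0.03 -0.07  0.01] grip 0.293
rot [ 0.0005  0.0003 -0.0002] shift cm [-0.02 -0.09  0.1 ]
```

Descending a little more until it makes contact.

>>> {"name": "move_arm", "arguments": {
  "series": [
    [0,0,0,0,0,0.05,0],
    [0,0,0,0,0,0.1,0],
    [0,0,0,0,0,0.1,0]
  ]
}}

```text
time_s: 9.07
eef_pos: [454.9, -363.7, 10.1]
ee_rot: [0.001, 0.577, 0.817, -0.0]
force: [-0.9, -0.4, -2.7]
grip_width: 0.291
```

```bash
python3 -c "
from h import *
goal([453.7,-364,9.4],19.55)
"
```

```text
t 9.07 pos [ 454.9 -363.7   10.1] yaw 19.56 toolz [ 0.0014 -0.0011 -1.    ] F [-0.9 -0.4 -2.7] T [0.01 0.   0.06] grip 0.291
rot [0.0009 0.0015 0.0001] shift cm [ 0.01 -0.12  0.07]
```

>>> {"name": "move_arm", "arguments": {
  "series": [
    [0,0,0,0,0,0.1,0],
    [0,0,0,0,0,0.12,0],
    [0,0,0,0,0,0.12,0]
  ]
}}

```text
time_s: 9.32
eef_pos: [455.1, -364.0, 9.4]
ee_rot: [0.001, 0.577, 0.817, -0.0]
force: [0.3, -0.6, 1.3]
grip_width: 0.295
```

```bash
python3 -c "
from h import *
goal([453.7,-364,9.4],19.55)
"
```

```text
t 9.32 pos [ 455.1 -364.     9.4] yaw 19.55 toolz [ 0.0021 -0.0018 -1.    ] F [ 0.3 -0.6  1.3] T [ 0.08 -0.03 -0.01] grip 0.295
rot [0.0014 0.0024 0.    ] shift cm [ 0.04 -0.14  0.  ]
```

Contact felt at the same height as at the pick-up, so I'll release.

>>> {"name": "move_arm", "arguments": {
  "series": [
    [0,0,0,0,0,0,0.34],
    [0,0,0,0,0,0,0.45],
    [0,0,0,0,0,0,0.6],
    [0,0,0,0,0,-0.5,0.7],
    [0,0,0,0,0,-3,0.7]
  ]
}}

```text
time_s: 9.73
eef_pos: [453.7, -362.3, 36.7]
ee_rot: [-0.002, 0.577, 0.817, 0.001]
force: [0.4, 0.2, -0.6]
grip_width: 0.702
```

```bash
python3 -c "
from h import *
snap('wrist','w7')
goal([453.7,-364,120],19.55)
"
```

```text
t 9.78 pos [ 456.  -364.9   43.6] yaw 19.56 toolz [ 0.0044 -0.0046 -1.    ] F [ 2.4 -2.3  5.5] T [-0.   -0.09  0.03] grip 0.702
rot [0.0026 0.0059 0.0002] shift cm [ 0.12 -0.17 -7.64]
```

View pics/w7.png

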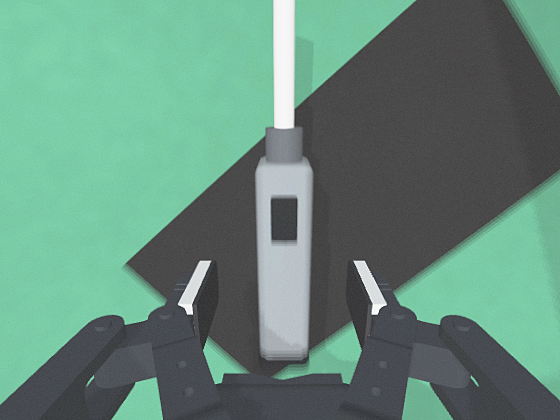

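```bash
python3 -c "
from h import *
goal([596,302,180],-15.7)
"
```

```text
t 9.78 pos [ 456.  -364.9   43.6] yaw 19.56 toolz [ 0.0044 -0.0046 -1.    ] F [ 2.4 -2.3  5.5] T [-0.   -0.09  0.03] grip 0.702
rot [0.0043 0.0049 0.6154] shift cm [ 58.07  35.56 -13.89]
```

>>> {"name": "move_arm", "arguments": {
  "series": [
    [0.003,0.005,0,0.2,0,-3,1],
    [0.003,0.005,0,1,0.6,-7,1],
    [0.004,0.005,0.05,3,1.8,-10.5,1],
    [0.004,0.005,0.1,6,3.6,-13,1],
    [0.004,0.005,0.2,9.5,5.8,-14,1]
  ]
}}

```text
time_s: 10.2
eef_pos: [478.4, -258.2, 186.9]
ee_rot: [0.003, 0.657, 0.754, -0.001]
force: [1.7, 1.2, 0.1]
grip_width: 1.003
```

```bash
python3 -c "
from h import *
snap('top','top8'); crop('top8',360,195,490,300,'c11')
goal([596,302,180],-15.7)
"
```

```text
scale 5.714285714285714
t 10.25 pos [ 480.  -251.3  187.4] yaw 7.48 toolz [ 0.005  -0.0025 -1.    ] F [3.9 5.4 2.7] T [ 0.16 -0.14  0.03] grip 1.005
rot [0.0052 0.0022 0.4045] shift cm [53.35 18.7   0.66]
```

View pics/c11.png

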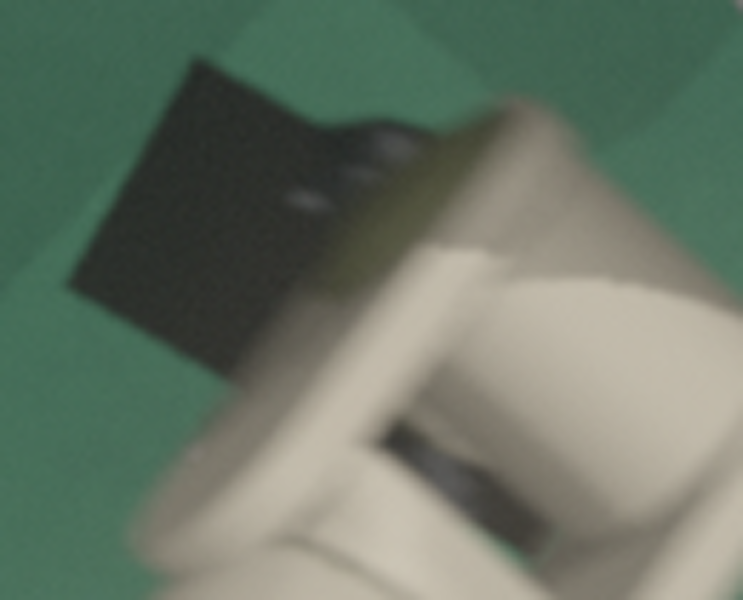

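The arm hides the duster here, so I'll check it later. Moving on at 187 mm height, which clears the 122 mm hub.

>>> {"name": "move_arm", "arguments": {
  "series": [
    [0.005,0.002,0.1,3.8,1.3,0,1],
    [0.005,0.002,0.2,7.6,2.6,0,1],
    [0.005,0.002,0.3,11.4,4,0,1],
    [0.005,0.002,0.4,15.2,5.3,0,1],
    [0.005,0.002,0.4,19,6.6,0,1]
  ]
}}

```text
time_s: 10.67
eef_pos: [520.8, -52.3, 187.7]
ee_rot: [0.0, 0.797, 0.604, 0.0]
force: [1.2, -0.8, 0.2]
grip_width: 0.999
```

```bash
python3 -c "
from h import *
goal([596,302,180],-15.7)
"
```

```text
t 10.67 pos [520.8 -52.3 187.7] yaw -15.75 toolz [ 1.e-03 -4.e-04 -1.e+00] F [ 1.2 -0.8  0.2] T [ 0.03 -0.02 -0.05] grip 0.999
rot [ 0.0011  0.0001 -0.0009] shift cm [36.15 -2.38  0.76]
```

>>> {"name": "move_arm", "arguments": {
  "series": [
    [0.001,0,0,4,-0.3,0,1],
    [0.001,0,0,8,-0.5,0,1],
    [0.001,0,0,12,-0.8,0,1],
    [0.001,0,0,16,-1,0,1],
    [0.001,0,0,20,-1.3,0,1]
  ]
}}

```text
time_s: 11.08
eef_pos: [562.7, 145.8, 188.1]
ee_rot: [0.0, 0.797, 0.604, 0.0]
force: [0.1, -0.2, 0.4]
grip_width: 1.004
```

>>> {"name": "move_arm", "arguments": {
  "series": [
    [0,0,0,3.5,-0.3,0,1],
    [0,0,0,7,-0.5,0.2,1],
    [0,0,0,8,-0.6,0.6,1],
    [0,0,0,8,-0.6,0.8,1],
    [0,0,0,8,-0.6,0.8,1]
  ]
}}

```text
time_s: 11.5
eef_pos: [578.2, 224.0, 179.5]
ee_rot: [0.0, 0.797, 0.604, -0.0]
force: [0.5, -0.3, 0.1]
grip_width: 1.002
```

```bash
python3 -c "
from h import *
goal([596,302,180],-15.7)
snap('wrist','w9'); snap('top','top9'); crop('top9',360,195,490,300,'c12')
goal([596,302,180],-15.7)
"
```

```text
t 11.50 pos [578.2 224.  179.5] yaw -15.70 toolz [-3.e-04 -8.e-04 -1.e+00] F [ 0.5 -0.3  0.1] T [ 0.01  0.   -0.03] grip 1.002
rot [-0.0001  0.0008  0.    ] shift cm [ 7.99 -0.4  -0.06]
scale 5.714285714285714
t 11.60 pos [578.6 223.  180.3] yaw -15.81 toolz [ 7.e-04 -5.e-04 -1.e+00] F [ 0.7 -0.2  0.8] T [ 0.02 -0.02  0.  ] grip 1.000
rot [ 0.0008  0.0003 -0.002 ] shift cm [ 8.07 -0.48  0.03]
```

View pics/w9.png

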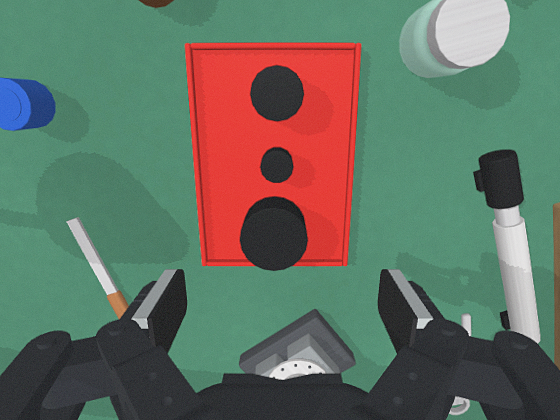

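View pics/c12.png

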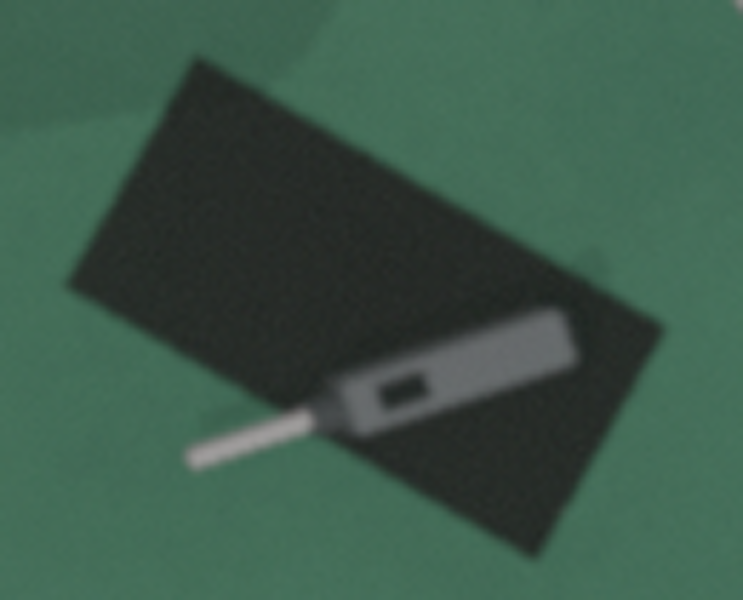

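The duster lies flat, back at its original place: mouth at crop (190,460), as before. The cap candidates in the wrist view are (277,93), (276,165) and (274,233) in the tray; the blue cap at (22,104) and brown ones are outside it. By size, (277,93) should be the 44 mm one, between the small and the large. I'll confirm that in a crop.

```bash
python3 - <<'E'
from h import *
np.set_printoptions(precision=1,suppress=True)
crop('w9',180,35,370,275,'c13')
c=load('w9')
for n,u,v,z in [('mid',277,93,39),('small',277,165,31),('large',274,233,45)]: print(n,onz(c,u,v,z))
a=onz(c,250,93,39);b=onz(c,304,93,39);print('dia mid',np.linalg.norm(a-b),(a+b)/2)
a=onz(c,260.5,165,31);b=onz(c,293.5,165,31);print('dia small',np.linalg.norm(a-b))
a=onz(c,240,235,45);b=onz(c,308,235,45);print('dia large',np.linalg.norm(a-b))
a=np.linspace(0,6.283,73)
im=cv2.imread('pics/w9.png')
for r,x,y,z in [(22,596.4,302.2,39),(22,596.4,302.2,5),(15,580,244,31),(31,560,183,45)]:
    cv2.polylines(im,[proj(c,np.c_[x+r*np.cos(a),y+r*np.sin(a),z+0*a]).astype(int)],True,(0,255,0),1)
im=im[35:275,180:370]; cv2.imwrite('pics/c14.png',cv2.resize(im,None,fx=2.5,fy=2.5))
E
```

```text
scale 2.5
mid [596.6 306.2  39. ]
small [580.  248.5  31. ]
large [561.5 192.9  45. ]
dia mid 43.38405997696945 [596.6 306.2  39. ]
dia small 28.97441417112566
dia large 60.7771638738222
```

View pics/c14.png

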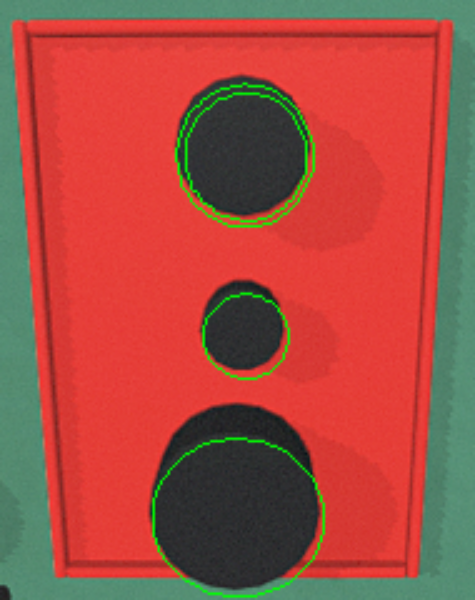

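View pics/c13.png

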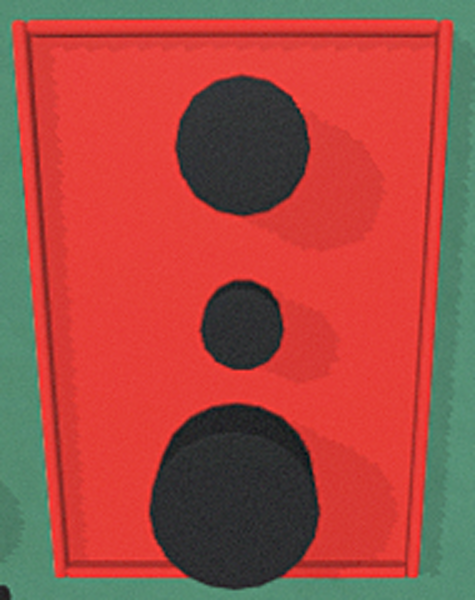

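Confirmed: the measured diameters are 43, 29 and 61 mm, so (277,93) is the middle-sized cap. Moving above it.

```bash
python3 -c "
from h import *
goal([596.5,303.5,75],-15.7)
"
```

```text
t 11.60 pos [578.6 223.  180.3] yaw -15.81 toolz [ 7.e-04 -5.e-04 -1.e+00] F [ 0.7 -0.2  0.8] T [ 0.02 -0.02  0.  ] grip 1.000
rot [ 0.0008  0.0003 -0.002 ] shift cm [ 8.23 -0.48 10.53]
```

>>> {"name": "move_arm", "arguments": {
  "series": [
    [0,0,-0.002,2.5,-0.2,2,1],
    [0,0,-0.002,5.5,-0.4,4.5,1],
    [0,0,-0.002,7.8,-0.5,7.5,1],
    [0,0,-0.002,8.2,-0.5,9.8,1],
    [0,0,-0.002,8.2,-0.5,10.5,1]
  ]
}}

```text
time_s: 12.02
eef_pos: [594.8, 302.6, 71.4]
ee_rot: [-0.001, 0.797, 0.604, -0.003]
force: [-0.1, -1.1, -0.4]
grip_width: 1.002
```

>>> {"name": "move_arm", "arguments": {
  "series": [
    [0,0,0,0,0,0,1],
    [0,0,0,0,0,0,1]
  ]
}}

```text
time_s: 12.18
eef_pos: [595.2, 301.1, 72.2]
ee_rot: [-0.0, 0.798, 0.603, -0.003]
force: [-0.3, -0.4, 0.2]
grip_width: 0.998
```

```bash
python3 -c "
from h import *
goal([596.5,303.5,75],-15.7)
snap('wrist','w10')
goal([596.5,303.5,11],-15.7)
"
```

```text
t 12.18 pos [595.2 301.1  72.2] yaw -15.79 toolz [-0.0048 -0.0025 -1.    ] F [-0.3 -0.4  0.2] T [-0.03 -0.07 -0.02] grip 0.998
rot [-0.0039  0.0037 -0.0016] shift cm [ 0.27  0.05 -0.28]
t 12.23 pos [595.7 301.3  73.2] yaw -15.79 toolz [-0.0029 -0.0018 -1.    ] F [-0.4  0.8 -0.1] T [ 0.03 -0.01 -0.02] grip 0.999
rot [-0.0023  0.0025 -0.0016] shift cm [0.24 0.03 6.21]
```

View pics/w10.png

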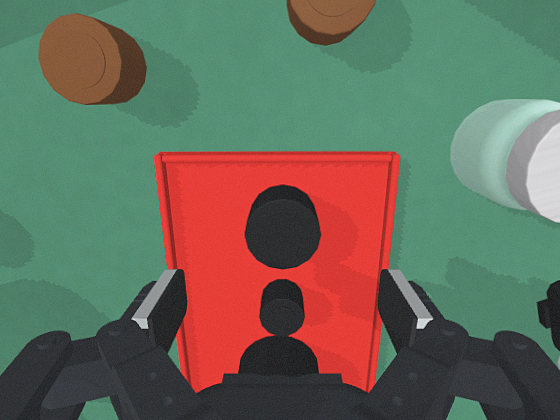

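```bash
python3 - <<'E'
from h import *
np.set_printoptions(precision=1,suppress=True)
c=load('w10'); print(onz(c,282.7,231.5,39),np.linalg.norm(onz(c,245,231.5,39)-onz(c,320.5,231.5,39)))
print(proj(c,[[595.5,301.2,73.2],[595.5,301.2,11]]))
crop('w10',220,170,350,290,'c15')
E
```

```text
[597.2 308.5  39. ] 42.63491788683134
[[283.3 273.3]
 [283.4 225.9]]
scale 5.0
```

View pics/c15.png

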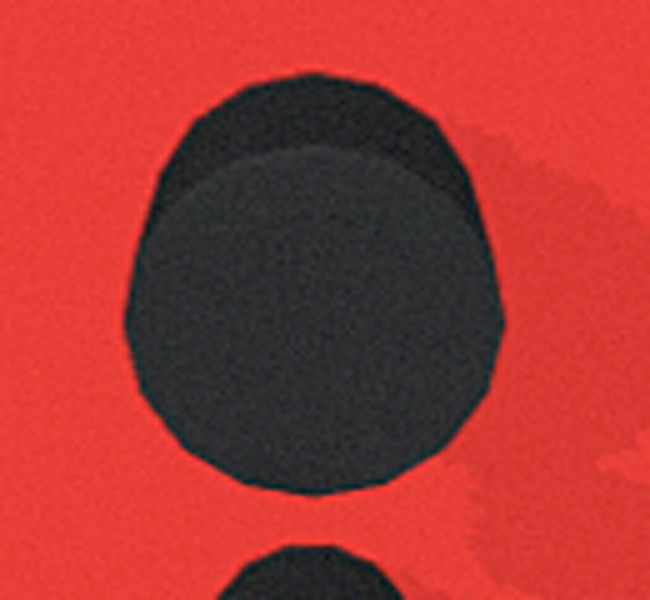

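```bash
python3 -c "
from h import *
np.set_printoptions(precision=1,suppress=True)
c=load('w10'); print(onz(c,282.8,234,39))
goal([597.2,306.2,11.5],-15.7)
"
```

```text
[596.8 307.   39. ]
t 12.23 pos [595.7 301.3  73.2] yaw -15.79 toolz [-0. -0. -1.] F [-0.4  0.8 -0.1] T [ 0. -0. -0.] grip 0.999
rot [-0.  0. -0.] shift cm [0.5 0.  6.2]
```

>>> {"name": "move_arm", "arguments": {
  "series": [
    [-0.002,0.002,-0.001,0.4,0,1,1],
    [-0.002,0.002,-0.001,0.5,0,2.8,0.9],
    [-0.002,0.002,-0.001,0.5,0,4.6,0.8],
    [-0.002,0.002,-0.001,0.5,0,5.8,0.75],
    [-0.002,0.002,-0.001,0.5,0,6.2,0.7]
  ]
}}

```text
time_s: 12.65
eef_pos: [596.4, 305.5, 9.6]
ee_rot: [-0.0, 0.797, 0.603, -0.001]
force: [-0.4, -0.0, -0.7]
grip_width: 0.702
```

```bash
python3 -c "
from h import *
snap('wrist','w11')
goal([597.2,306.2,11.5],-15.7)
"
```

```text
t 12.70 pos [596.5 305.6   9.9] yaw -15.76 toolz [-0.0021 -0.001  -1.    ] F [ 0.6 -0.  -0.2] T [0.02 0.   0.  ] grip 0.704
rot [-0.0018  0.0015 -0.001 ] shift cm [ 0.07  0.05 -0.16]
```

View pics/w11.png

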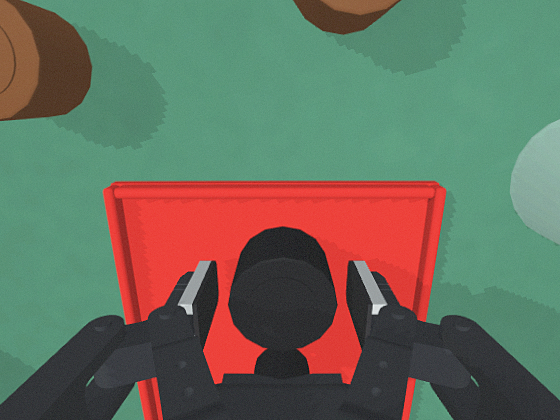

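The cap is centred between the pads (cap columns 228 to 337, pads at 217 and 348). Closing.

>>> {"name": "move_arm", "arguments": {
  "series": [
    [-0.002,0.002,-0.001,0,0,-0.1,0.6],
    [-0.002,0.002,-0.001,0,0,-0.1,0.5],
    [-0.002,0.002,-0.001,0,0,-0.1,0.4],
    [-0.002,0.002,-0.001,0,0,-0.1,0.3],
    [-0.002,0.002,-0.001,0,0,-0.1,0.3]
  ],
  "grip_force": 80
}}

```text
time_s: 13.12
eef_pos: [597.2, 305.8, 12.4]
ee_rot: [0.0, 0.797, 0.604, 0.001]
force: [-1.2, -0.0, 6.6]
grip_width: 0.49
```

```bash
python3 -c "
from h import *
snap('wrist','w12'); snap('top','top12')
goal([597.2,306.2,11.5],-15.7)
crop('w12',200,210,370,370,'c16')
"
```

```text
t 13.22 pos [597.2 305.9  12.5] yaw -15.70 toolz [ 0.0027  0.0011 -1.    ] F [-1.1 -0.3  6.1] T [-0.06  0.16 -0.06] grip 0.486
rot [ 0.0023 -0.0018  0.0001] shift cm [ 0.03 -0.01  0.1 ]
scale 3.75
```

View pics/c16.png

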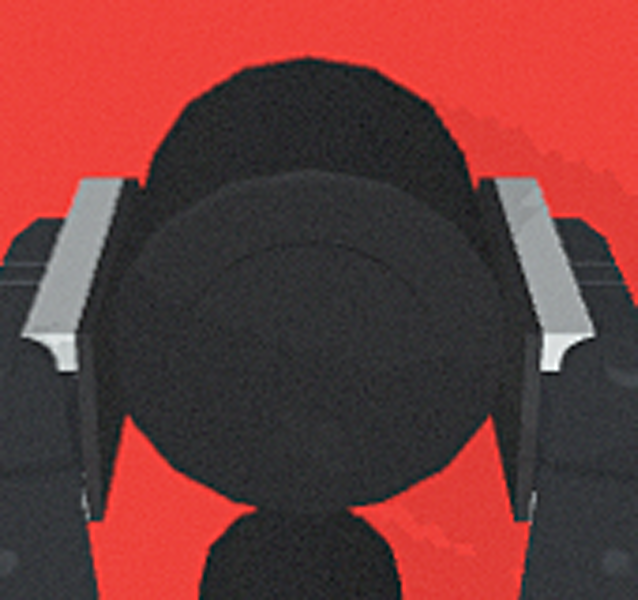

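>>> {"name": "move_arm", "arguments": {
  "series": [
    [0,0,0,0,0,-0.5,0.3],
    [0,0,0,0,0,-2,0.3],
    [0,0,0,0,0,-5,0.3],
    [0,0,0,0,0,-8.5,0.3],
    [0,0,0,-1,0,-12,0.3]
  ],
  "grip_force": 80
}}

```text
time_s: 13.63
eef_pos: [593.9, 297.0, 133.9]
ee_rot: [0.0, 0.797, 0.604, 0.001]
force: [0.6, -0.2, -0.4]
grip_width: 0.487
```

```bash
python3 -c "
from h import *
goal([518,-60,185],-15.7)
"
```

```text
t 13.63 pos [593.9 297.  133.9] yaw -15.63 toolz [ 0.0025  0.0015 -1.    ] F [ 0.6 -0.2 -0.4] T [ 0.05 -0.04 -0.02] grip 0.487
rot [ 0.0021 -0.0021  0.0012] shift cm [-36.41   2.32  -5.18]
```

>>> {"name": "move_arm", "arguments": {
  "series": [
    [0.002,-0.002,0,-2.5,0.1,-2.5,0.3],
    [0.002,-0.002,0,-5.8,0.3,-4.5,0.3],
    [0.002,-0.002,0,-9.8,0.6,-5.2,0.3],
    [0.002,-0.002,0,-13.8,0.9,-5.2,0.3],
    [0.002,-0.002,0,-17.8,1.1,-5.2,0.3]
  ]
}}

```text
time_s: 14.05
eef_pos: [555.9, 121.0, 186.8]
ee_rot: [0.001, 0.797, 0.605, 0.001]
force: [1.0, -1.1, -1.0]
grip_width: 0.491
```

>>> {"name": "move_arm", "arguments": {
  "series": [
    [0,0,0,-4,0.3,0,0.3],
    [0,0,0,-8,0.5,0,0.3],
    [0,0,0,-12,0.8,0,0.3],
    [0,0,0,-16,1,0,0.3],
    [0,0,0,-18,1.2,0,0.3]
  ]
}}

```text
time_s: 14.47
eef_pos: [518.0, -59.0, 187.3]
ee_rot: [0.001, 0.797, 0.604, 0.001]
force: [-0.2, -0.6, -1.8]
grip_width: 0.484
```

>>> {"name": "move_arm", "arguments": {
  "series": [
    [0,0,0,0,0,0,0.3],
    [0,0,0,0,0,0,0.3],
    [0,0,0,0,0,0,0.3]
  ]
}}

```text
time_s: 14.72
eef_pos: [518.2, -58.3, 187.6]
ee_rot: [0.001, 0.797, 0.604, 0.001]
force: [-0.5, 0.4, 0.2]
grip_width: 0.488
```

```bash
python3 -c "
from h import *
goal([518,-60,185],-15.7)
for n in ['wrist','top','scene']: snap(n,n+'13')
goal([518,-60,185],-15.7)
crop('top13',260,180,360,270,'c17')
"
```

```text
t 14.72 pos [518.2 -58.3 187.6] yaw -15.72 toolz [ 3.3e-03 -9.0e-04 -1.0e+00] F [-0.5  0.4  0.2] T [-0.01 -0.03  0.05] grip 0.488
rot [ 0.0034 -0.0001 -0.0004] shift cm [-0.17  0.03  0.26]
t 14.87 pos [518.2 -57.8 187.4] yaw -15.64 toolz [ 2.9e-03 -8.0e-04 -1.0e+00] F [-0.4 -0.1 -0.7] T [ 0.01 -0.05  0.03] grip 0.485
rot [0.003  0.     0.0011] shift cm [-0.22  0.04  0.24]
scale 6.666666666666667
```

View pics/wrist13.png

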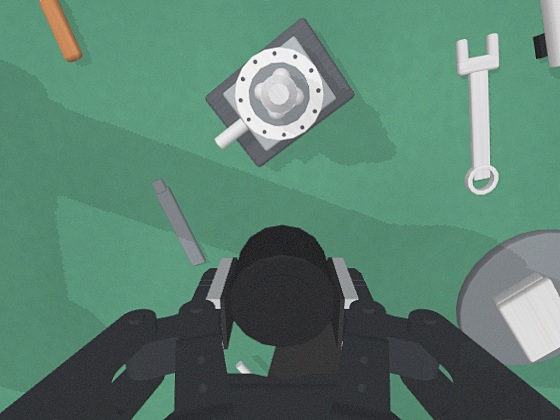

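View pics/c17.png

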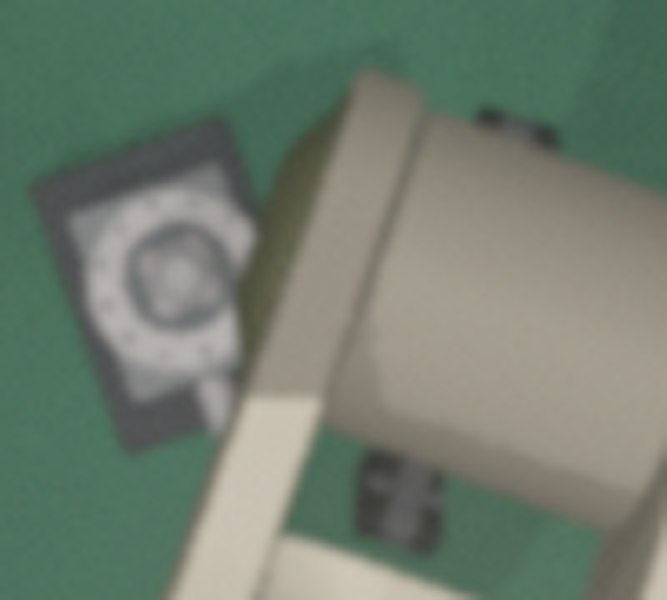

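View pics/scene13.png

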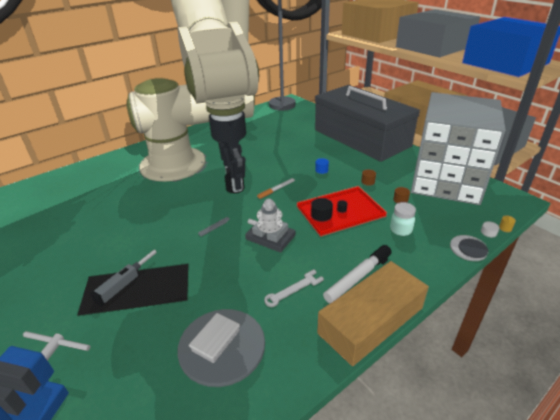

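```bash
python3 - <<'E'
from h import *
np.set_printoptions(precision=1,suppress=True)
c=load('wrist13'); print('cam',-c['R'].T@c['t'])
crop('wrist13',220,30,340,150,'c18')
crop('wrist13',190,210,380,370,'c19')
for z,u,v in [(122,279,93),(78,280,93)]: print(onz(c,u,v,z))
E
```

```text
cam [538.7  17.4 330.1]
scale 5.0
scale 3.75
[538.6  21.8 122. ]
[539.3  22.6  78. ]
```

View pics/c18.png

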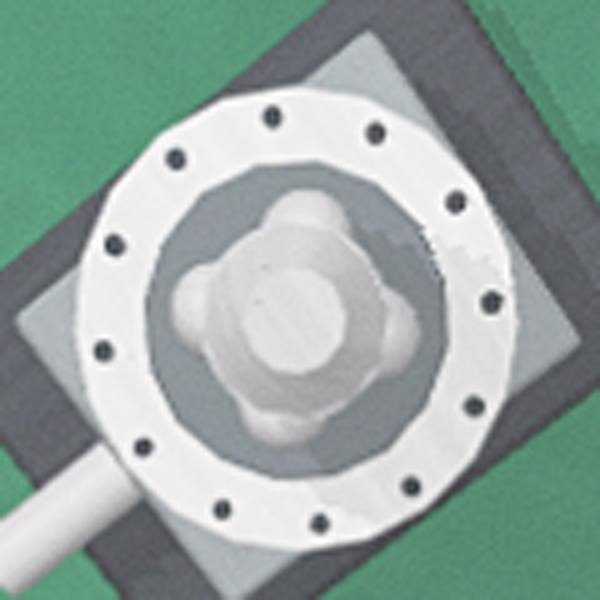

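View pics/c19.png

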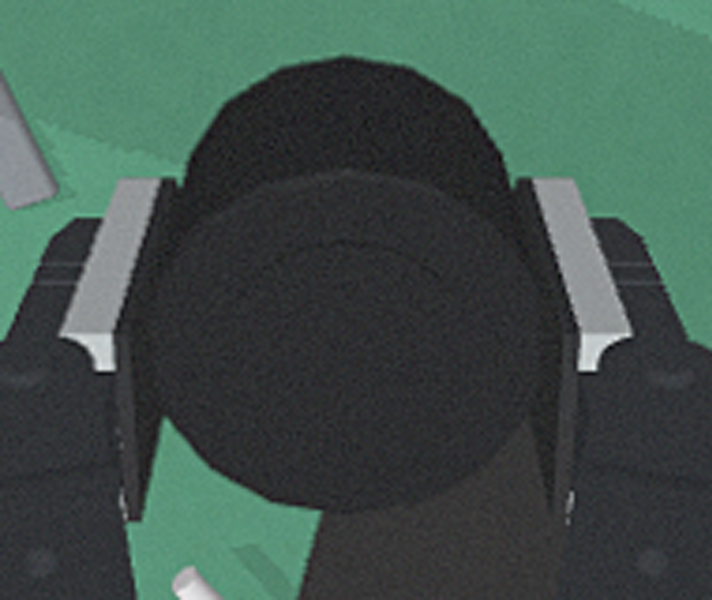

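```bash
python3 - <<'E'
from h import *
np.set_printoptions(precision=2,suppress=True)
c=load('wrist13'); tcp=np.array([518.2,-58.0,187.5]); 
a=np.deg2rad(-15.68); ty=np.array([np.cos(a),np.sin(a),0]); tx=np.array([-ty[1],ty[0],0])
th=np.linspace(0,2*np.pi,721)
for d in [-1,0,1,2]:
  for z,n in [(26.5,'top'),(-7.5,'bot')]:
    P=tcp+tx*d+np.array([0,0,z])+22*np.outer(np.cos(th),tx)+22*np.outer(np.sin(th),ty)
    q=proj(c,P); q=(q-[190,210]+.5)*3.75-.5
    print(d,n,'rows',q[:,1].min(),q[:,1].max(),'cols',q[:,0].min(),q[:,0].max())
h=[]
for z,u,v,n in [(122,278.9,93.9,'tip'),(98,279.5,93.7,'ring'),(78,279.2,93.6,'fl')]: 
    w=onz(c,u,v,z); print(n,w,'tool dx,dy from tcp',(w-tcp)@tx,(w-tcp)@ty)
E
```

```text
-1 top rows 177.1618969365365 527.3069899935685 cols 146.06219666231846 554.5000644788261
-1 bot rows 58.61677001032235 354.622447209782 cols 183.8811921581478 513.8946019826604
0 top rows 168.27350182402802 520.1696844725805 cols 145.57158222861682 554.9990378641235
0 bot rows 51.283177308240695 348.4408199659272 cols 183.56696481825392 514.2099877202202
1 top rows 159.34028683107962 512.9971374314812 cols 145.0792477192387 555.4997418531311
1 bot rows 43.9209931860609 342.23526521312107 cols 183.2519095244073 514.5261919481096
2 top rows 150.36201971302444 505.78914940453956 cols 144.58518952980188 556.0021798666423
2 bot rows 36.53010955444217 336.00568132985336 cols 182.93602562838817 514.8432151836704
tip [538.42  21.36 122.  ] tool dx,dy from tcp 81.87205467732704 -1.979386667424075
ring [538.81  21.83  98.  ] tool dx,dy from tcp 82.42889041473116 -1.732793819655479
fl [538.63  22.33  78.  ] tool dx,dy from tcp 82.8676124787078 -2.037822647726256
```

The wrist view shows the hub's tip disc at (278.9,93.9) and flange hole-circle centre at (279.4,94.7), with the cap held squarely between the pads. The wrist and top cameras disagree by about 1.5 mm on the hub, so I'll look again closer, with the cap beside the stud.

>>> {"name": "move_arm", "arguments": {
  "series": [
    [0.003,0,0,1.2,0,1,0.3],
    [0.003,0,0,2.8,-0.1,2.5,0.3],
    [0.003,0,0,3.8,-0.2,3.6,0.3],
    [0.003,0,0,4.2,-0.2,4.2,0.3],
    [0.003,0,0,4.2,-0.2,4.2,0.3]
  ]
}}

```text
time_s: 15.28
eef_pos: [527.2, -15.6, 144.0]
ee_rot: [-0.001, 0.796, 0.605, -0.001]
force: [-0.7, -0.4, -0.1]
grip_width: 0.488
```

>>> {"name": "move_arm", "arguments": {
  "series": [
    [0,0,0,0,0,0,0.3],
    [0,0,0,0,0,0,0.3],
    [0,0,0,0,0,0,0.3]
  ]
}}

```text
time_s: 15.53
eef_pos: [527.5, -16.1, 144.6]
ee_rot: [-0.001, 0.796, 0.605, -0.001]
force: [-0.2, -0.1, -0.7]
grip_width: 0.489
```

```bash
python3 -c "
from h import *
goal([539,20.8,145],-15.7)
for n in ['wrist','scene']: snap(n,n+'14')
goal([539,20.8,145],-15.7)
crop('wrist14',180,130,380,370,'c20');crop('scene14',200,130,320,220,'c21')
"
```

```text
t 15.53 pos [527.5 -16.1 144.6] yaw -15.55 toolz [-1.6e-03  2.0e-04 -1.0e+00] F [-0.2 -0.1 -0.7] T [-0.01 -0.06  0.03] grip 0.489
rot [-0.0016  0.0002  0.0027] shift cm [ 3.86  0.12 -0.04]
t 15.63 pos [527.4 -16.  144.5] yaw -15.55 toolz [-1.7e-03  3.0e-04 -1.0e+00] F [-0.8  0.1 -0.9] T [-0.02  0.01 -0.05] grip 0.484
rot [-0.0017  0.0002  0.0026] shift cm [ 3.86  0.13 -0.05]
scale 2.5
scale 6.666666666666667
```

View pics/wrist14.png

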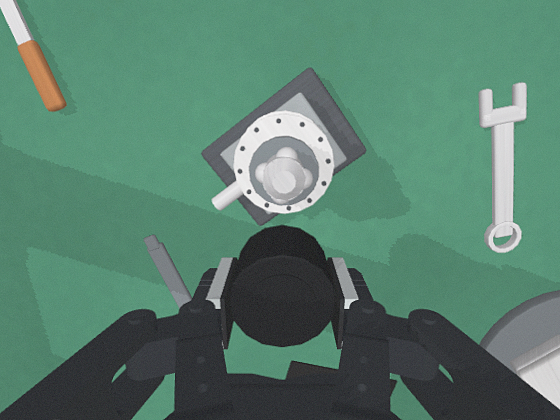

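View pics/c20.png

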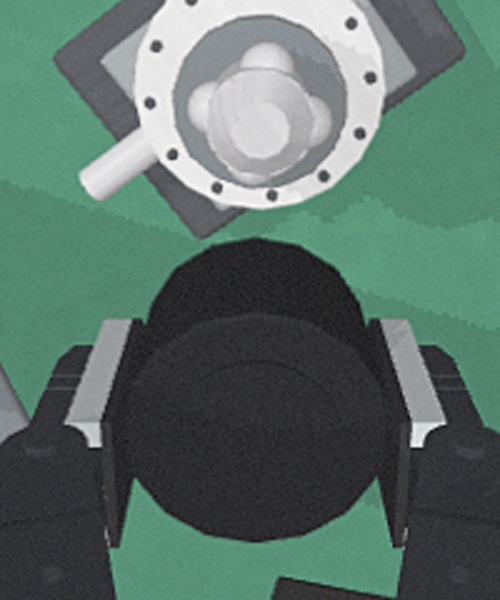

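View pics/c21.png

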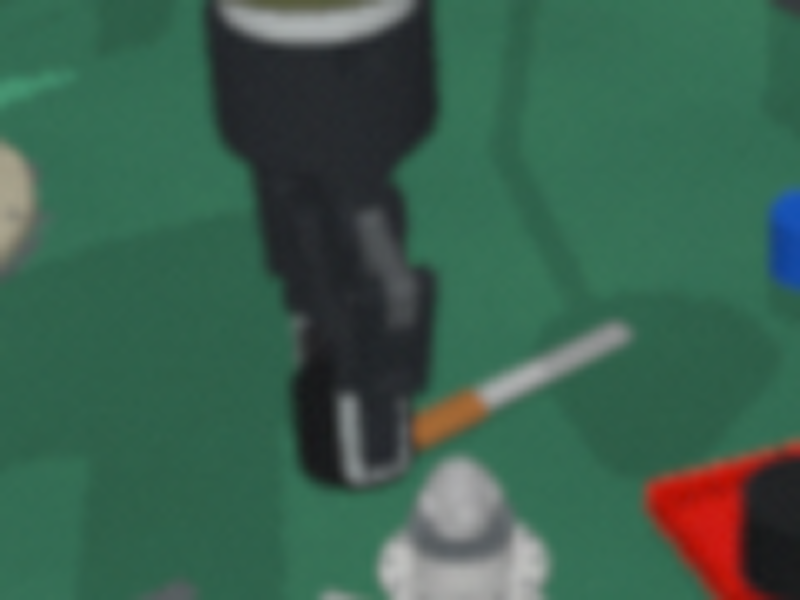

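```bash
python3 - <<'E'
from h import *
np.set_printoptions(precision=2,suppress=True)
crop('wrist14',230,100,345,220,'c22')
c=load('wrist14'); tcp=np.array([527.45,-16.05,144.55]); 
a=np.deg2rad(-15.55); ty=np.array([np.cos(a),np.sin(a),0]); tx=np.array([-ty[1],ty[0],0])
th=np.linspace(0,2*np.pi,721)
for d in [0,1]:
  for z,n in [(26.5,'top'),(-7.5,'bot')]:
    P=tcp+tx*d+np.array([0,0,z])+22*np.outer(np.cos(th),tx)+22*np.outer(np.sin(th),ty)
    q=proj(c,P); q=(q-[180,130]+.5)*2.5-.5
    print(d,n,'rows',q[:,1].min(),q[:,1].max(),'cols',q[:,0].min(),q[:,0].max())
for z,u,v,n in [(122,285.7,181.7,'tip')]: 
    w=onz(c,u,v,z); print(n,w,'tool dx,dy from tcp',(w-tcp)@tx,(w-tcp)@ty)
E
```

```text
scale 5.0
0 top rows 313.92098546302753 548.2238326601085 cols 121.2602823471806 394.1563186688512
0 bot rows 235.50536793772824 433.43159885852526 cols 147.5329802601787 367.93295048826775
1 top rows 307.97214755247586 543.4487583268573 cols 120.93601624219279 394.49466213112044
1 bot rows 230.60113504060877 429.2987208696958 cols 147.32793547653455 368.14915641162827
tip [539.32  21.25 122.  ] tool dx,dy from tcp 39.113360687629815 1.432975317363845
```

View pics/c22.png

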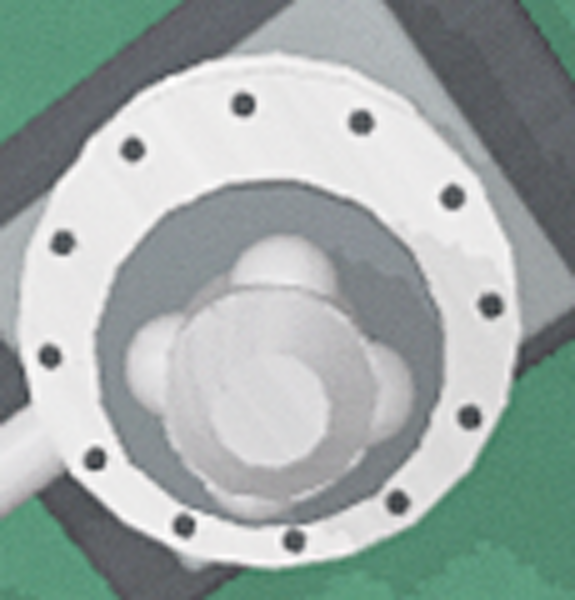

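```bash
python3 - <<'E'
from h import *
np.set_printoptions(precision=2,suppress=True)
c=load('wrist14'); tcp=np.array([527.45,-16.05,144.55]); 
a=np.deg2rad(-15.55); ty=np.array([np.cos(a),np.sin(a),0]); tx=np.array([-ty[1],ty[0],0])
for z,u,v,n in [(122,283.7,181.5,'tip'),(98,283.4,170.2,'ring'),(78,283.5,164.9,'holes')]: 
    w=onz(c,u,v,z); print(n,w,'tool dx,dy from tcp',(w-tcp)@tx,(w-tcp)@ty)
c=load('wrist13'); tcp=np.array([518.2,-58.0,187.5]); a=np.deg2rad(-15.68); ty=np.array([np.cos(a),np.sin(a),0]); tx=np.array([-ty[1],ty[0],0])
w=onz(c,279.4,94.7,78);print(w,(w-tcp)@tx,(w-tcp)@ty)
s=load('scene14')
E
```

```text
tip [538.37  21.62 122.  ] tool dx,dy from tcp 39.21609991069339 0.42139567076140655
ring [538.51  22.55  98.  ] tool dx,dy from tcp 40.152375631021215 0.3063465315134467
holes [538.43  21.89  78.  ] tool dx,dy from tcp 39.49456377526184 0.4022690296186504
[538.57  21.57  78.  ] 82.11469205852262 -1.8966606159658932
```

```bash
python3 -c "
from h import *
goal([538.6,21.2,140],-15.55)
"
```

```text
t 15.63 pos [527.4 -16.  144.5] yaw -15.55 toolz [-1.7e-03  3.0e-04 -1.0e+00] F [-0.8  0.1 -0.9] T [-0.02  0.01 -0.05] grip 0.484
rot [-0.0017  0.0002 -0.    ] shift cm [3.89 0.08 0.45]
```

>>> {"name": "move_arm", "arguments": {
  "series": [
    [-0.0017,0,0,1.2,0,0,0.3],
    [-0.0017,0,0,2.8,0.1,0,0.3],
    [-0.0017,0,0,3.6,0.1,0.2,0.3],
    [-0.0017,0,0,3.9,0.1,0.4,0.3],
    [-0.0017,0,0,3.9,0.1,0.4,0.3]
  ]
}}

```text
time_s: 16.05
eef_pos: [538.7, 22.1, 140.0]
ee_rot: [-0.0, 0.796, 0.605, -0.0]
force: [0.4, 0.6, 0.2]
grip_width: 0.487
```

>>> {"name": "move_arm", "arguments": {
  "series": [
    [0,0,0,0,0,0,0.3],
    [0,0,0,0,0,0,0.3],
    [0,0,0,0,0,0,0.3]
  ]
}}

```text
time_s: 16.3
eef_pos: [538.6, 21.7, 140.0]
ee_rot: [-0.0, 0.796, 0.605, -0.0]
force: [1.2, 0.4, 0.2]
grip_width: 0.486
```

```bash
python3 -c "
from h import *
goal([538.6,21.2,124],-15.55)
for n in ['top','scene']: snap(n,n+'15')
goal([538.6,21.2,124],-15.55)
crop('top15',240,170,360,260,'c23');crop('scene15',220,150,320,225,'c24')
"
```

```text
t 16.30 pos [538.6  21.7 140. ] yaw -15.51 toolz [-8.e-04 -1.e-04 -1.e+00] F [1.2 0.4 0.2] T [ 0.01  0.   -0.02] grip 0.486
rot [-0.0008  0.0003  0.0008] shift cm [-0.05  0.01  1.6 ]
t 16.40 pos [538.7  21.7 140.1] yaw -15.51 toolz [-7.e-04 -1.e-04 -1.e+00] F [-0.3  0.3 -0.4] T [ 0.05 -0.02  0.06] grip 0.487
rot [-0.0007  0.0003  0.0007] shift cm [-0.05  0.01  1.61]
scale 6.666666666666667
scale 8.0
```

View pics/c24.png

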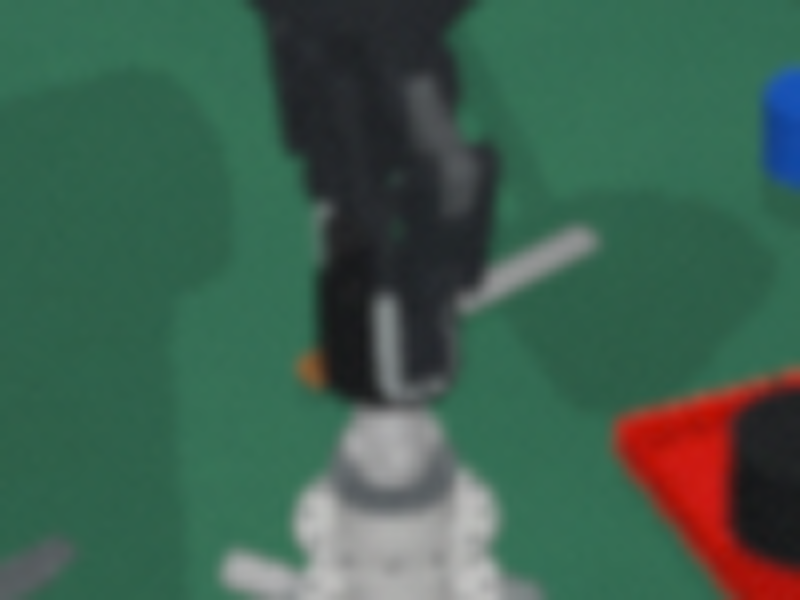

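View pics/c23.png

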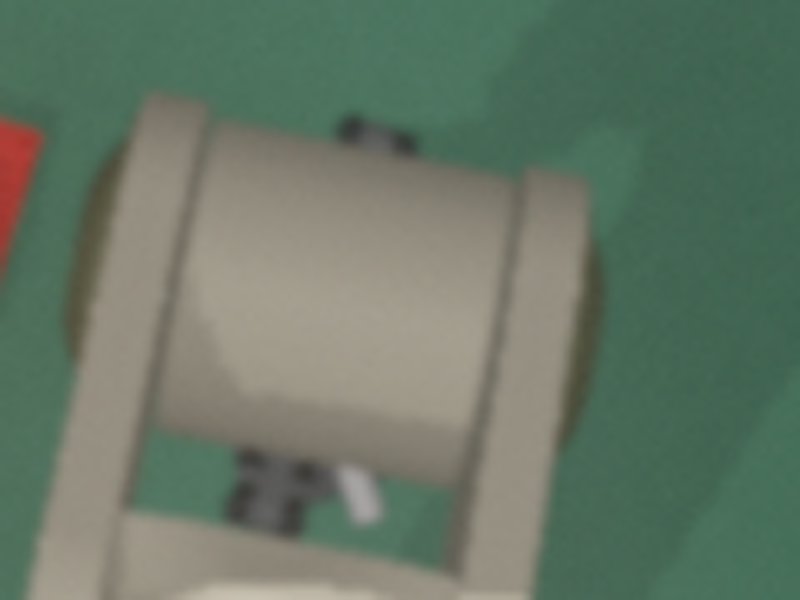

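```bash
python3 - <<'E'
from h import *
np.set_printoptions(precision=1,suppress=True)
a=np.linspace(0,6.2832,145)
def ov(f,o,k,tcp,cropname,hub=(538.6,21.6)):
    c=load(f); im=cv2.imread('pics/%s.png'%cropname)
    def ci(x,y,z,r,col):
        q=(proj(c,np.c_[x+r*np.cos(a),y+r*np.sin(a),z+0*a])-o+.5)*k-.5
        cv2.polylines(im,[np.round(q).astype(int)],True,col,1); print(z,r,'cols',q[:,0].min(),q[:,0].max(),'rows',q[:,1].min(),q[:,1].max())
    for z,r in [(78,33),(98,20.5),(94,20.5),(118,11.5)]: ci(*hub,z,r,(0,0,255))
    for z in (-7.5,26.5): ci(tcp[0],tcp[1],tcp[2]+z,22,(0,255,255))
    cv2.imwrite('pics/o_%s.png'%cropname,im)
ov('scene15',(220,150),8,(538.65,21.7,140.05),'c24')
ov('scene14',(200,130),6.6667,(527.45,-16.05,144.5),'c21')
E
```

```text
78 33 cols 298.99274640223484 506.36377703153266 rows 451.34688082598836 576.5889391264759
98 20.5 cols 334.76443365006617 465.1180685103336 rows 423.7104017947877 500.7448474653286
94 20.5 cols 335.47793343802005 465.51778150425207 rows 433.87849644985545 511.06489320156015
118 11.5 cols 360.1092760192496 434.1274565654862 rows 388.4409472690015 431.19955987534036
132.55 22 cols 323.9395324202537 466.8106763177584 rows 331.11862236383286 412.26527590335695
166.55 22 cols 317.37609188421584 463.29773207155586 rows 239.00831842857406 318.4359286979052
78 33 cols 382.41253655497235 555.2225927920148 rows 509.3749500503271 613.7438538093096
98 20.5 cols 412.222424976862 520.8509971672302 rows 486.34443570566384 550.5401280746382
94 20.5 cols 412.817011106406 521.1840929942996 rows 494.8178902852814 559.1402091883551
118 11.5 cols 433.3432325546914 495.02535808564085 rows 456.95307664478156 492.5854319776164
137.0 22 cols 300.5457986599269 421.4027661551873 rows 423.53096093879606 492.6937902432191
171.0 22 cols 292.771998342079 416.2490406852945 rows 345.9552728030818 413.66882048475975
```

View pics/o_c24.png

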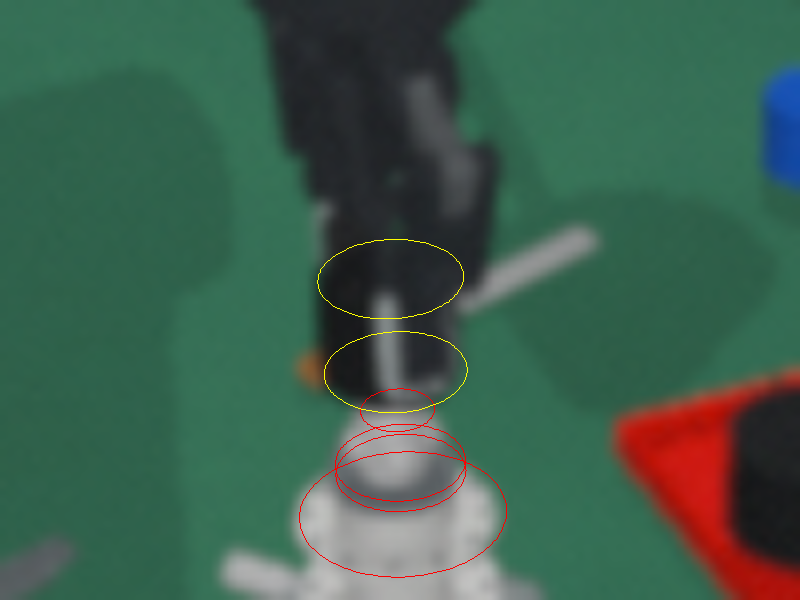

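View pics/o_c21.png

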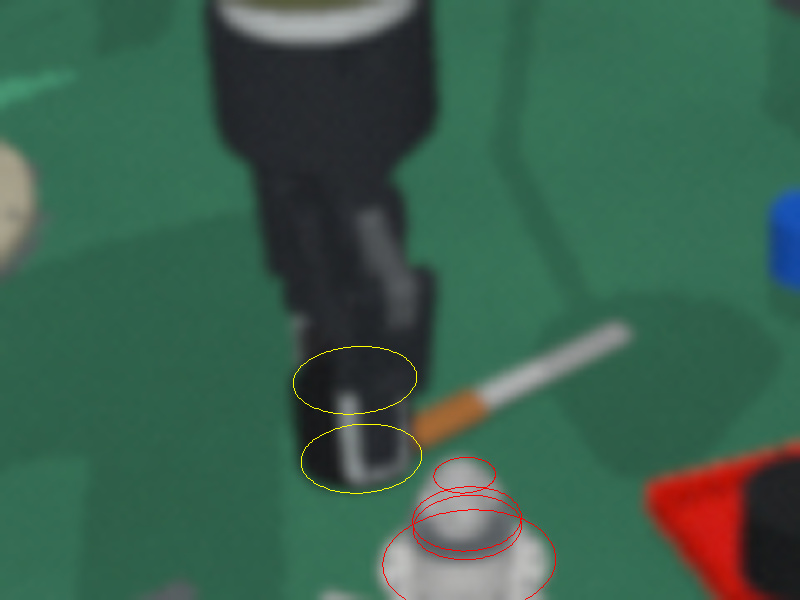

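The scene overlay shows the cap and hub offset from their models by the same amount (about 5 to 6 crop px), so they are aligned to within roughly 1 mm. Starting the descent.

>>> {"name": "move_arm", "arguments": {
  "series": [
    [-0.001,0,0,0,0,0.3,0.3],
    [-0.001,0,0,0,0,0.7,0.3],
    [-0.001,0,0,0,0,1.1,0.3],
    [-0.001,0,0,0,0,1.4,0.3],
    [-0.001,0,0,0,0,1.5,0.3]
  ],
  "grip_force": 100
}}

```text
time_s: 16.82
eef_pos: [538.3, 21.7, 124.3]
ee_rot: [-0.0, 0.796, 0.605, -0.0]
force: [0.1, -0.1, 0.2]
grip_width: 0.482
```

```bash
python3 -c "
from h import *
goal([538.6,21.5,120],-15.55)
"
```

```text
t 16.82 pos [538.3  21.7 124.3] yaw -15.51 toolz [-9.e-04 -2.e-04 -1.e+00] F [ 0.1 -0.1  0.2] T [ 0.05 -0.05  0.01] grip 0.482
rot [-0.0008  0.0004  0.0007] shift cm [-0.01  0.03  0.43]
```

>>> {"name": "move_arm", "arguments": {
  "series": [
    [0,0,0,0,0,0.15,0.3],
    [0,0,0,0,0,0.3,0.3],
    [0,0,0,0,0,0.3,0.3]
  ]
}}

```text
time_s: 17.07
eef_pos: [538.2, 21.8, 120.9]
ee_rot: [-0.0, 0.796, 0.605, -0.001]
force: [-0.2, -0.4, -0.8]
grip_width: 0.483
```

```bash
python3 -c "
from h import *
goal([538.6,21.5,120],-15.55)
"
```

```text
t 17.07 pos [538.2  21.8 120.9] yaw -15.51 toolz [-1.4e-03 -1.0e-04 -1.0e+00] F [-0.2 -0.4 -0.8] T [-0.   -0.    0.06] grip 0.483
rot [-0.0013  0.0005  0.0007] shift cm [-0.02  0.04  0.09]
```

>>> {"name": "move_arm", "arguments": {
  "series": [
    [-0.001,0,0,0,0.03,0.1,0.3],
    [-0.001,0,0,0,0.03,0.2,0.3],
    [-0.001,0,0,0,0.03,0.3,0.3],
    [-0.001,0,0,0,0.03,0.3,0.3]
  ]
}}

```text
time_s: 17.4
eef_pos: [539.2, 21.4, 118.8]
ee_rot: [0.001, 0.796, 0.605, 0.0]
force: [0.7, -0.4, 5.4]
grip_width: 0.482
```

```bash
python3 -c "
from h import *
goal([538.6,21.5,116],-15.55)
"
```

```text
t 17.40 pos [539.2  21.4 118.8] yaw -15.51 toolz [ 0.0017 -0.001  -1.    ] F [ 0.7 -0.4  5.4] T [-0.13  0.02  0.03] grip 0.482
rot [0.0019 0.0005 0.0007] shift cm [-0.01 -0.06  0.28]
```

Ball contact: Fz is 5.4 N, with side forces under 1 N. Pressing on.

>>> {"name": "move_arm", "arguments": {
  "series": [
    [0.001,0,0,0,0,0.1,0.3],
    [0.001,0,0,0,0,0.2,0.3],
    [0.001,0,0,0,0,0.3,0.3],
    [0.001,0,0,0,0,0.3,0.3]
  ]
}}

```text
time_s: 17.73
eef_pos: [539.6, 21.3, 116.7]
ee_rot: [0.001, 0.796, 0.605, 0.001]
force: [-1.3, -1.2, 2.7]
grip_width: 0.483
```

```bash
python3 -c "
from h import *
goal([538.6,21.5,116],-15.55)
"
```

```text
t 17.73 pos [539.6  21.3 116.7] yaw -15.50 toolz [ 0.0024 -0.0013 -1.    ] F [-1.3 -1.2  2.7] T [-0.15  0.11  0.02] grip 0.483
rot [0.0027 0.0006 0.0008] shift cm [-0.   -0.1   0.07]
```

>>> {"name": "move_arm", "arguments": {
  "series": [
    [0.002,0,0,0,0,0.15,0.3],
    [0.002,0,0,0,0,0.3,0.3],
    [0.002,0,0,0,0,0.45,0.3],
    [0.002,0,0,0,0,0.5,0.3],
    [0.002,0,0,0,0,0.5,0.3]
  ]
}}

```text
time_s: 18.15
eef_pos: [539.3, 21.3, 111.1]
ee_rot: [0.0, 0.796, 0.605, -0.0]
force: [-0.1, -1.6, -2.9]
grip_width: 0.483
```

```bash
python3 -c "
from h import *
goal([538.6,21.5,107],-15.55)
"
```

```text
t 18.15 pos [539.3  21.3 111.1] yaw -15.50 toolz [-5.e-04 -7.e-04 -1.e+00] F [-0.1 -1.6 -2.9] T [-0.17  0.1  -0.05] grip 0.483
rot [-0.0003  0.0008  0.0008] shift cm [ 0.   -0.08  0.41]
```

>>> {"name": "move_arm", "arguments": {
  "series": [
    [0,0,0,0,0,0.15,0.3],
    [0,0,0,0,0,0.3,0.3],
    [0,0,0,0,0,0.45,0.3],
    [0,0,0,0,0,0.5,0.3],
    [0,0,0,0,0,0.5,0.3]
  ]
}}

```text
time_s: 18.57
eef_pos: [539.4, 21.3, 106.0]
ee_rot: [0.0, 0.796, 0.605, -0.0]
force: [-0.7, -0.7, -1.6]
grip_width: 0.481
```

```bash
python3 -c "
from h import *
goal([538.6,21.5,103],-15.55)
"
```

```text
t 18.57 pos [539.4  21.3 106. ] yaw -15.50 toolz [-4.e-04 -5.e-04 -1.e+00] F [-0.7 -0.7 -1.6] T [-0.02 -0.01 -0.06] grip 0.481
rot [-0.0002  0.0006  0.0008] shift cm [-0.   -0.08  0.3 ]
```

>>> {"name": "move_arm", "arguments": {
  "series": [
    [0,0,0,0,0,0.1,0.3],
    [0,0,0,0,0,0.15,0.3],
    [0,0,0,0,0,0.15,0.3]
  ]
}}

```text
time_s: 18.82
eef_pos: [539.6, 21.3, 104.9]
ee_rot: [0.0, 0.796, 0.605, -0.0]
force: [-0.8, -0.1, 3.2]
grip_width: 0.478
```

>>> {"name": "move_arm", "arguments": {
  "series": [
    [0,0,0,0,0,0,0.3],
    [0,0,0,0,0,0,0.3]
  ]
}}

```text
time_s: 18.98
eef_pos: [539.7, 21.3, 105.1]
ee_rot: [0.001, 0.796, 0.605, 0.0]
force: [-0.6, -0.4, 1.7]
grip_width: 0.486
```

```bash
python3 -c "
from h import *
goal([538.6,21.5,103],-15.55)
"
```

```text
t 18.98 pos [539.7  21.3 105.1] yaw -15.50 toolz [ 8.e-04 -7.e-04 -1.e+00] F [-0.6 -0.4  1.7] T [0.01 0.13 0.03] grip 0.486
rot [0.0009 0.0004 0.0008] shift cm [-0.01 -0.12  0.21]
```

>>> {"name": "move_arm", "arguments": {
  "series": [
    [0.001,0,0,0,0,0.1,0.3],
    [0.001,0,0,0,0,0.2,0.3],
    [0.001,0,0,0,0,0.3,0.3],
    [0.001,0,0,0,0,0.35,0.3],
    [0.001,0,0,0,0,0.35,0.3]
  ]
}}

```text
time_s: 19.4
eef_pos: [539.8, 21.3, 102.3]
ee_rot: [0.0, 0.796, 0.605, -0.0]
force: [-5.3, -0.5, 9.6]
grip_width: 0.481
```

```bash
python3 -c "
from h import *
goal([538.6,21.5,103],-15.55)
for n in ['wrist','scene']: snap(n,n+'16')
goal([538.6,21.5,103],-15.55)
crop('scene16',220,170,320,245,'c25')
"
```

```text
t 19.40 pos [539.8  21.3 102.3] yaw -15.50 toolz [ 2.e-04 -5.e-04 -1.e+00] F [-5.3 -0.5  9.6] T [ 0.07  0.71 -0.04] grip 0.481
rot [0.0004 0.0004 0.0009] shift cm [-0.01 -0.12 -0.07]
t 19.50 pos [539.8  21.3 102.4] yaw -15.50 toolz [ 3.e-04 -5.e-04 -1.e+00] F [-3.9  0.6 10.1] T [ 0.05  0.73 -0.  ] grip 0.479
rot [0.0004 0.0004 0.0009] shift cm [-0.01 -0.12 -0.06]
scale 8.0
```

View pics/c25.png

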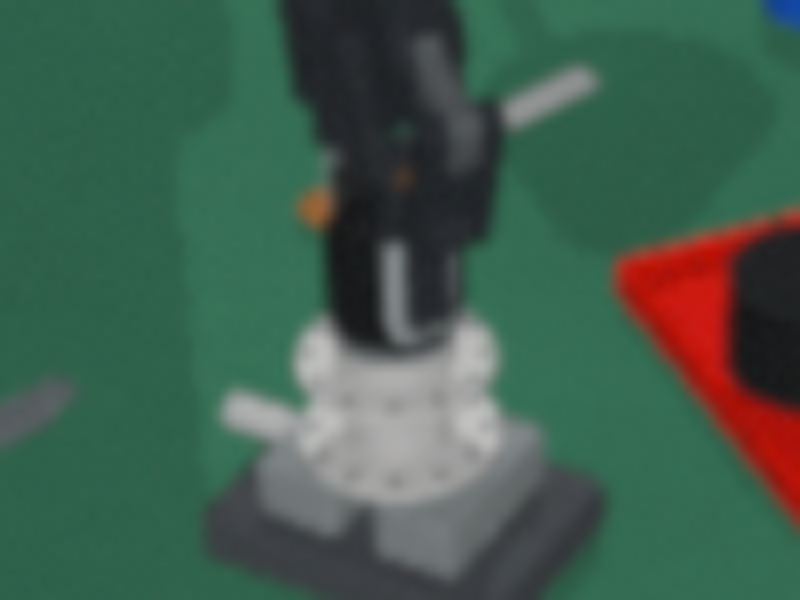

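View pics/wrist16.png

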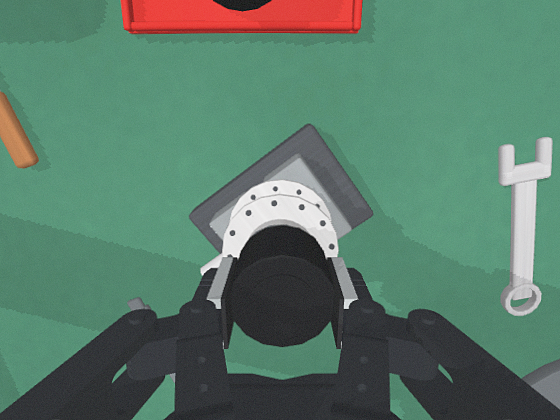

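Clicked, and the ring is pressed at about 10 N, perhaps slightly over 3 mm, with about 4 N of side load. I'll ease it a touch and remove the side load.

>>> {"name": "move_arm", "arguments": {
  "series": [
    [0,0,0,0,-0.03,0.03,0.3],
    [0,0,0,0,-0.04,0.02,0.3],
    [0,0,0,0,-0.05,0.01,0.3],
    [0,0,0,0,-0.05,0.01,0.3],
    [0,0,0,0,-0.05,0.01,0.3]
  ]
}}

```text
time_s: 19.92
eef_pos: [539.8, 21.3, 103.0]
ee_rot: [0.001, 0.796, 0.605, 0.0]
force: [-0.7, -0.8, 8.3]
grip_width: 0.48
```

```bash
python3 -c "
from h import *
goal([538.6,21.5,103],-15.55)
F=[]
for i in range(4):
    capture('scene'); s=ctrl.sense(); F.append(s['force']); print(np.round(s['force'],1),np.round(s['eef_pos'],2),s['time_s'])
"
```

```text
t 19.92 pos [539.8  21.3 103. ] yaw -15.50 toolz [ 1.7e-03 -9.0e-04 -1.0e+00] F [-0.7 -0.8  8.3] T [ 0.03  0.35 -0.  ] grip 0.480
rot [0.0019 0.0004 0.0009] shift cm [-0.01 -0.12  0.  ]
[-2.   0.2  8.7] [539.78  21.29 103.  ] 19.9667
[-1.9 -0.5  8.2] [539.79  21.3  103.  ] 20.0167
[-2.4  0.1  8.8] [539.8   21.3  103.01] 20.0667
[-1.1 -0.9  7.5] [539.8   21.32 103.02] 20.1167
```

>>> {"name": "move_arm", "arguments": {
  "series": [
    [0.001,0,0,0,-0.06,0.03,0.3],
    [0.001,0,0,0,-0.07,0.03,0.3],
    [0.001,0,0,0,-0.08,0.03,0.3],
    [0.001,0,0,0,-0.08,0.03,0.3],
    [0.001,0,0,0,-0.08,0.03,0.3]
  ]
}}

```text
time_s: 20.53
eef_pos: [539.8, 21.3, 103.4]
ee_rot: [0.001, 0.796, 0.605, 0.001]
force: [-0.8, -0.3, 7.3]
grip_width: 0.48
```

```bash
python3 -c "
from h import *
goal([538.6,21.5,103],-15.55)
for n in ['scene','top','wrist']:
    snap(n,n+'17'); s=ctrl.sense(); print(np.round(s['force'],1),np.round(s['eef_pos'],2),s['time_s'])
crop('scene17',70,170,330,320,'c26')
"
```

```text
t 20.53 pos [539.8  21.3 103.4] yaw -15.50 toolz [ 0.003  -0.0011 -1.    ] F [-0.8 -0.3  7.3] T [-0.05  0.08  0.01] grip 0.480
rot [0.0032 0.0002 0.0009] shift cm [-0.01 -0.12  0.04]
[-0.3 -1.   6.1] [539.77  21.29 103.45] 20.5833
[-0.7 -0.9  7.1] [539.76  21.31 103.45] 20.6333
[-0.7 -0.5  7.4] [539.75  21.32 103.42] 20.6833
scale 3.076923076923077
```

View pics/scene17.png

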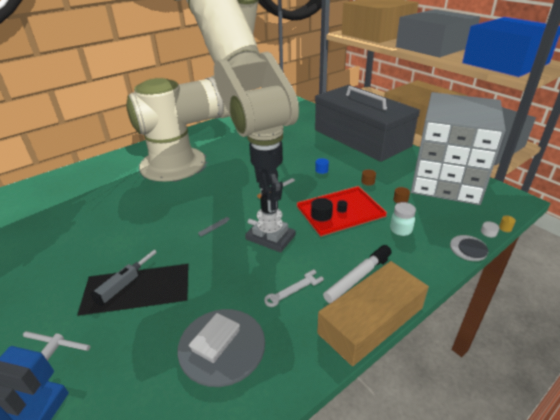

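View pics/top17.png

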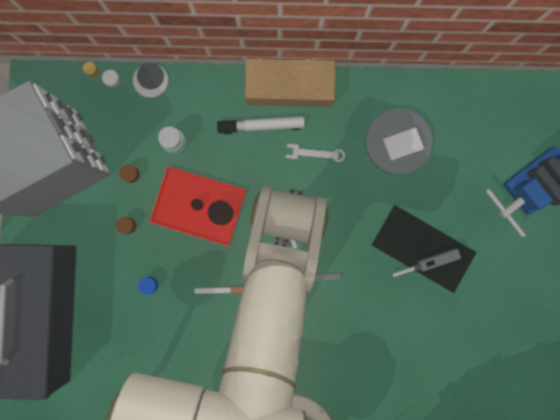

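Everything else is in place: the duster is on the mat, two caps are in the tray and the other items haven't moved. At about 7 N the ring may be near the low end, so I'll press slightly deeper to the middle of the range.

>>> {"name": "move_arm", "arguments": {
  "series": [
    [0.001,0,0,0,-0.07,0.08,0.3],
    [0.001,0,0,0,-0.07,0.09,0.3],
    [0.001,0,0,0,-0.07,0.1,0.3],
    [0.001,0,0,0,-0.07,0.1,0.3],
    [0.001,0,0,0,-0.07,0.1,0.3]
  ]
}}

```text
time_s: 21.1
eef_pos: [539.8, 21.3, 103.2]
ee_rot: [0.002, 0.796, 0.605, 0.001]
force: [-1.7, -0.9, 7.7]
grip_width: 0.481
```

```bash
python3 -c "
from h import *
goal([538.6,21.5,103],-15.55)
F=[]
for i in range(10):
    capture('scene'); s=ctrl.sense(); F.append(s['force'])
print(np.mean(F,0),np.round(s['eef_pos'],2),s['time_s'],s['grip_width'])
"
```

```text
t 21.10 pos [539.8  21.3 103.2] yaw -15.50 toolz [ 0.0041 -0.0013 -1.    ] F [-1.7 -0.9  7.7] T [0.04 0.19 0.03] grip 0.481
rot [0.0043 0.0001 0.0008] shift cm [-0.01 -0.12  0.02]
[-0.60724344 -0.32482064  7.45811884] [539.76  21.31 103.22] 21.6 0.4828615694850609
```

```bash
python3 -c "
from h import *
print(job.finish_job())
"
```

```text
the job is handed in; nothing more can be done
None
```

The job is handed in at 21.6 s of the 54 s allowed, with the arm still gripping the middle-sized cap and pressing it down on the stud.

- **Blowing:** I aimed the duster level at the stud from about 41 mm, with the nozzle axis passing through the stud centre in the top view. I held it still for about 2.6 s. The grit is not visible in the cameras, so I could not see it come off.
- **Duster:** I laid it back on the mat, where the later pictures show it lying flat at its original place.
- **Cap:** I took the cap that measured 43 mm, against 29 and 61 mm for the other two. The force reached 5.4 N or more on the balls, then fell away at the expected height (the click). Further down the balls pulled the cap in, and then it met the sprung ring.
- **Final press:** The last reading averaged about 7.5 N, steady over half a second, with side force under 1 N. Together with about 2.3 mm of travel after ring contact, I put the ring at roughly 2.3 to 2.7 mm pushed in. That is inferred from force and height, since the ring is hidden under the cap.
- **Disagreements:** The wrist and top cameras differed by about 2 mm on the hub's position; I went by the wrist camera, and the cap centred itself. My first press was about 10 N, possibly just over 3 mm, so I eased it back.
- **Rest of the scene:** In the last pictures nothing else had visibly moved.

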